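# Turn the bead plate ribbed side up and clip it onto its pin block

## Task

The metal bead plate is lying on the table with its plain face up. Turn it over and seat it ribbed side up on the two pins of the plywood block, the large hole on the thick pin and the small hole on the thin one, so that it lies flat and fully home; then swing the block's steel clip fully round over the end of the plate. Leave the other things on the table where they are.

Things in the scene. Friction and masses are not known exactly. Their poses are not given: they have to be found in the camera images.
- plate: Loose reversible aluminium bead plate, 0.2 kg: slab 110 x 54 mm (x, y), 14 mm thick, one face plain, the other with six ribs (2 mm high) along its length. Origin: slab centre on the ribbed side, at the rib tips; z points to the plain face, so it is up at the start and must be down at the end; x points to the studded end. Slab from x = -55 to +55 mm. Table top: z = 0.
- plate_mid (a point): Centre of the slab, half way through its 14 mm thickness (so 7 mm above the table when it lies flat), near its centre of mass; axes as the plate
- plate_studs (a point): Point midway between the plate's two pivot studs, on their common axis (along y) at mid thickness, 45 mm from the slab's centre (plate x = +45 mm). The studs are round steel buttons, 10 mm thick, one on each long side, standing out 6 mm; 66 mm over both. Gripped by the studs from above and lifted, the plate swings about them and hangs; its far edge is 100 mm from their axis.
- plate_hole_big (a point): Centre of the large (15 mm) through hole at the plain face: on the centreline, 36 mm from the slab's centre, nearer the studs (plate x = +36 mm)
- plate_hole_small (a point): Centre of the small (10 mm) through hole at the plain face: on the centreline, plate x = -36 mm
- jig: Plywood pin block screwed to the table: x from -50 to +88 mm, 44 mm wide (y), 22 mm high. Origin on the table under the centre of the plate's place, z up. The seated plate has its plain face flat on the block's top, its studded end at the -x end (plate x = block -x), its ribs' tips 36 mm above the table; it overhangs the block by 5 mm on each long side and at the -x end.
- jig_pin_big (a point): Foot of the thick pin (12 mm, 12 mm high, tapered top) at block x = -36 mm, on the block's top, 22 mm above the table; the centre of the large hole comes here
- jig_pin_small (a point): Foot of the thin pin (7 mm, 12 mm high, tapered top) at block x = +36 mm, on the block's top; the centre of the small hole comes here
- clip (a joint): Angle of the steel swing clip about its upright pivot, rad: 0 = fully closed (stop), arm along the block's -x over the end of the plate; it grows to 2.5 as the arm swings out clear of the plate to the block's -y side (1.57 = arm along -y). It stays where it is left; about 1 N at the knob turns it.
- clip_pivot (a point): The clip's pivot axis at the underside of its arm: at block x = +73 mm, y = 0, on a post, 38 mm above the table
- clip_knob (a point): Middle of the clip's upright round knob: 11 mm thick, from 43 to 71 mm above the table, 36 mm from the pivot axis. The arm under it is 5 mm thick, 14 mm wide, reaches 46 mm from the pivot and passes 2 mm above the seated plate.
- hoop: bystander: ivory plastic hoop lying flat, 140 mm across, 9 mm high; origin at its centre on the table
- thimble: bystander: stainless steel thimble, 21 mm across, 24 mm high; origin under its centre
- vial: bystander: clear bead vial with screw cap, 29 mm across, 55 mm high; origin under its centre
- spoon_rest: bystander: round white ceramic spoon rest, 100 mm across, 18 mm high; origin under its centre
- spool_tower: bystander: aluminium spool tower, 60 mm across its foot, 147 mm high; origin under its centre
- button_tray: bystander: plywood tray 110 x 80 mm, 25 mm high; origin under its centre
- awl: bystander: small hand tool lying on the table, 140 mm long; origin near its middle

How it is judged:
On the way, in this order (a step that is already met when the one before it is completed fails the run):
1. the plate has been turned over, ribbed side upward (angle between plate's own z axis and vertical above 2.2 rad), for 0.02 s.
2. the plate is seated on both pins, ribbed side up, with the clip still open (angle between plate's own z axis and vertical above 3.05 rad and distance between plate_hole_big and jig_pin_big below 0.0035 m and distance between plate_hole_small and jig_pin_small below 0.0035 m and value of joint clip above 0.6 rad), for 0.2 s.
3. the clip is swung over the end of the plate (value of joint clip below 0.2 rad), for 0.1 s.
At the end, for the whole second after the job is handed in: The plate rests on the block ribbed side up (within 0.09 rad of level), each hole's centre within 3.5 mm of the foot of its own pin (large on thick, small on thin), and still; the clip is within 0.2 rad of closed, over the plate's end; nothing else has been moved by more than 3 cm (angle between plate's own z axis and vertical above 3.05 rad and distance between plate_hole_big and jig_pin_big below 0.0035 m and distance between plate_hole_small and jig_pin_small below 0.0035 m and value of joint clip below 0.2 rad and linear speed of plate below 0.02 m/s); the robot touches nothing.
It fails at once if one of the other things on the table is pushed more than 3 cm from its place (distance of any of hoop, thimble, vial, spoon_rest, spool_tower, button_tray, awl from where it was at the start of the episode above 0.03 m).
It also fails if it takes over 67 s, if anything falls off the work surface, if the arm or the gripper's body presses on something with over 40 N, if the wrist force passes 120 N, or if a joint passes its speed limit or range.

## Robot

A 6-joint arm with a two-finger parallel gripper is mounted at the origin on the work surface. World frame = base frame: x ahead of the robot, y to its left, z up, the work surface at z = 0. Lengths are in m, angles in rad, forces in N, time in s.
With the tool pointing down it reaches from about 0.35 to 1 m from the base axis. Payload 7.1 kg.
Tool frame: the origin (TCP) lies at the very end of the fingers, on their centre line; the grasp point (between the pads) lies 19 mm behind it; z points along the fingers, y is the line along which they close (so a half turn about z gives the same grasp; the last joint's range is limited). The gripper opens to 85 mm and grips with 20 to 120 N. Pads are 22 mm wide; open, the fingers measure 114 mm over their backs; the gripper's body (76 mm by 85 mm) begins 54 mm behind the grasp point. The pads swing forward as they close: fully open they stand 13 mm farther back than shut.
Start: joints at [1.297, 0.423, 1.63, -0, 1.089, -0.019], TCP at [0.158, 0.605, 0.2] pointing down, gripper open.
Joint ranges: [-3, 3], [-0.9, 2.11], [0.09, 2.58], [-1.31, 4.45], [0.11, 2.69], [-2.54, 2.54]. Speed limits (rad/s): [2.39, 2.39, 3.01, 3.14, 3.14, 3.14].

## Interface

Orientations are given as a rotation vector (axis times angle).
In Python, from cell import observe, capture, camera_model, hand_in, spot_in, tip_of gives the robot as it stands.
- The arm moves only by the tool send_rows, never from a script. Its argument "targets" is a list of rows, each an object with "slide": the shift along the tool's x, y, z in m, a list of three; "delta_rot": the turn, a rotation vector about the tool's x, y, z in rad, a list of three. In form: [{"slide": [dx, dy, dz], "delta_rot": [wx, wy, wz]}, ...]. A call has 1 to 20 rows; each row shifts and turns the commanded pose from where the row before left it, along the tool's axes as they then stand; what a row does not reach is not made up. A row lasts 1/10 s, in which the tool goes at most 50 mm and 8.59 degrees, less where a joint would pass 70% of its speed; a pose out of reach is approached as far as the arm can. A call with a gripper value outside its range is refused whole. "hand" is the finger opening in m, from 0 to 0.0854, set as the call begins (left out, the last holds). The fingers move at their own pace and stop on an object; the grip force is fixed at half the most. Time passes only in rows, so rows that do not move let the fingers close. It gives the time, the measured TCP pose, the force, the opening and the grip force at its end, in the units of the state.
- observe(): the state, without advancing time (a new reading comes with each control period).
- capture(name): name is "scene" or "top" or "wrist"; returns the picture (420x560x3 uint8, red, green, blue); there is no depth.
- camera_model(name): a dict with "fx", "fy", "cx", "cy" (pixels), "world_from_camera" (4x4, takes a point from camera to world coordinates). Camera axes: x right, y up, looking along -z (the intrinsics and any distortion apply to the point x, -y, -z); pixel columns grow to the right and rows downward; lengths in m; the calibration is good to about 2 mm. A picture is of the moment at which its call begins: read the wrist's pose just before it. camera_model takes no time and is no camera call; for the wrist camera it gives the pose at the moment of the call.
- hand_in(): hands the job in; it is judged then, once.
Trained networks look in the newest picture that a camera, given by its name, has taken for a name from the list of things; names that differ only in an ending like _2 or _b are one class to them, and where a whole thing is asked for, a point or a joint stands for the part that bears it (a point fixed in the world has none). Each returns a list of dicts, best first, with "conf" (0 to 1); they miss things now and then, are a little off and sometimes report something else, mostly with a low value. They report only what shows in the picture. A call takes as long as a camera call.
- spot_in(camera, query): "bbox" ([left, top, right, bottom] in pixels, round what is visible of it).
- tip_of(camera, query): "uv" ([column, row] in pixels: a listed point, or the origin of a listed thing).
The state is a dict: "t": time; "q": joint angles; "dq": joint speeds; "effort": joint torques, N m; "ee_pos": TCP position; "eef_rot": TCP orientation; "ft_force": force on the tool from outside, world axes, zero at the start; "wrist_torque": the same for the moment, N m; "width": finger opening in m; "grasp_force": force on a finger pad.
Only numpy, scipy, OpenCV 4.12 (cv2) and the standard library are available. Lean on these libraries where they do the work, as an engineer would, in place of code of your own. Each camera call takes 0.05 s, during which the arm holds its last target. There are 200 camera calls.

## Working session

There is one attempt and no reset: what is moved stays moved. The work goes in short steps, Python scripts to look and compute and a tool call to move; the robot and the scene stay as the last step left them, time stands still between calls to the robot, and variables do not carry over. Pictures are saved under pics/ and viewed, at most 10 in all, crops included, and the job is handed in when it is done.

Besides the shell and the picture viewer there is one more tool, called after ">>>" by a JSON object that holds its "name" and its "arguments". send_rows: Moves the arm, as the interface text tells. Its arguments: {"type":"object","properties":{"targets":{"type":"array"},"hand":{"type":"number"}},"required":["targets"]}

```bash
mkdir -p pics; cat > h.py <<'E'
import numpy as np, cv2
from scipy.spatial.transform import Rotation as R
from cell import observe, capture, camera_model, hand_in, spot_in, tip_of
def save(cam,n):
    im=capture(cam); cv2.imwrite(f'pics/{n}.png',im[:,:,::-1]); return im
def ray(cam,uv,m=None):
    m=m or camera_model(cam); T=np.array(m['world_from_camera'])
    d=np.array([(uv[0]-m['cx'])/m['fx'],-(uv[1]-m['cy'])/m['fy'],-1])
    return T[:3,3],T[:3,:3]@d
def atz(cam,uv,z,m=None):
    o,d=ray(cam,uv,m); return o+d*(z-o[2])/d[2]
def proj(cam,p):
    m=camera_model(cam);T=np.array(m['world_from_camera']);c=T[:3,:3].T@(np.array(p)-T[:3,3])
    return m['cx']+m['fx']*c[0]/-c[2], m['cy']-m['fy']*c[1]/-c[2]
E
python3 - <<'E'
from h import *
np.set_printoptions(precision=4,suppress=True)
s=observe();print(s['t'],s['ee_pos'],s['eef_rot'],s['width'])
print(camera_model('top').keys(), camera_model('top'))
a=save('top','top0');b=save('scene','scene0')
for q,z in [('plate_mid',.007),('plate_studs',.007+.001),('plate_hole_big',.016),('plate_hole_small',.016),('jig_pin_big',.022),('jig_pin_small',.022),('clip_pivot',.038),('clip_knob',.057)]:
    for c in ['top','scene']:
        r=tip_of(c,q)
        for x in r[:2]: print(q,c,x['conf'],np.array(x['uv']),atz(c,x['uv'],z))
E
```

```text
0.0 [0.1574 0.6043 0.1994] [-0.3991 -3.1159  0.0024] 0.08493914677302498
dict_keys(['fx', 'fy', 'cx', 'cy', 'world_from_camera']) {'fx': 415.2115106329011, 'fy': 415.2115106329011, 'cx': 282.33987539239564, 'cy': 210.311853758526, 'world_from_camera': array([[-0.0276,  0.9883, -0.1497,  0.4412],
       [-0.9994, -0.0245,  0.0224,  0.0107],
       [ 0.0185,  0.1503,  0.9885,  1.2959],
       [ 0.    ,  0.    ,  0.    ,  1.    ]])}
plate_mid top 0.76 [223.4 249.1] [0.5198 0.1669 0.007 ]
plate_studs top 0.81 [214.  233.5] [0.5688 0.1955 0.008 ]
plate_hole_big top 0.19 [222.2 242.5] [0.5396 0.1693 0.016 ]
plate_hole_small top 0.79 [227.5 259.1] [0.4885 0.1535 0.016 ]
plate_hole_small top 0.67 [337.1 264.3] [ 0.4636 -0.1815  0.016 ]
jig_pin_big top 0.74 [337.9 264.1] [ 0.464  -0.1831  0.022 ]
jig_pin_small top 0.76 [335.2 238.2] [ 0.5433 -0.1785  0.022 ]
clip_pivot top 0.6 [330.4 225.9] [ 0.58   -0.1632  0.038 ]
clip_knob top 0.44 [344.4 222.1] [ 0.5883 -0.2034  0.057 ]
```

```bash
python3 - <<'E'
import cv2
a=cv2.imread('pics/top0.png');cv2.imwrite('pics/top0c.png',cv2.resize(a[150:320,140:400],(780,510),interpolation=cv2.INTER_CUBIC))
E
```

```text
(no output)
```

View pics/top0c.png

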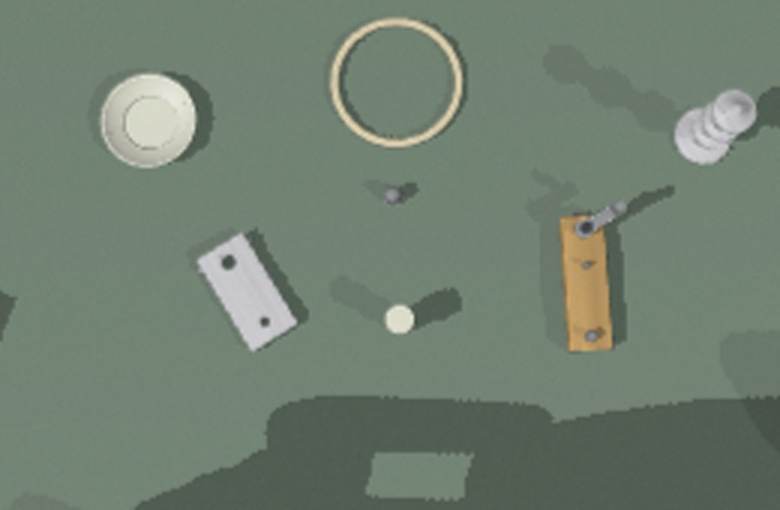

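View pics/scene0.png

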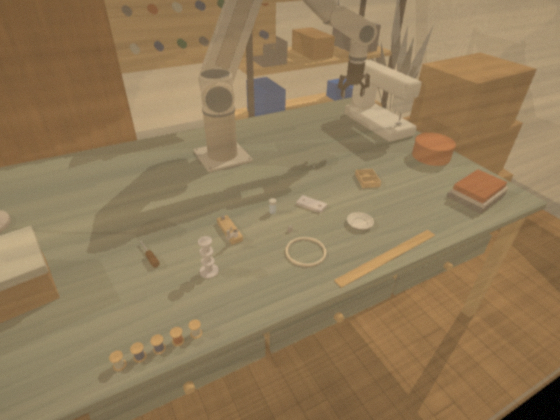

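The top view shows the plate at upper-left crop (248,292), with its large hole at (228,262) and small hole at (264,322). The block is at (587,285), with the clip swung out to (-y,+x). Next I'll plan the approach.

```bash
cat >> h.py <<'E'
np.set_printoptions(precision=4,suppress=True)
def down(yaw):  # tool z down, tool x at world angle yaw
    c,s=np.cos(yaw),np.sin(yaw)
    return R.from_matrix(np.array([[c,s,0],[s,-c,0],[0,0,-1]]))
def plan(pos,Rt,s=None):
    s=s or observe(); R0=R.from_rotvec(s['eef_rot'])
    print('total slide (tool)',R0.inv().apply(np.array(pos)-s['ee_pos']),'rot',(R0.inv()*Rt).as_rotvec())
E
python3 - <<'E'
from h import *
b=atz('top',(216,237.3),.016);c=atz('top',(228,257.3),.016)
yaw=np.arctan2(*(b-c)[1::-1]);print(b,c,np.linalg.norm(b-c),yaw)
R0=R.from_rotvec(observe()['eef_rot']);print(R0.as_matrix())
T=np.array(camera_model('wrist')['world_from_camera']);print(R0.inv().apply(T[:3,3]-observe()['ee_pos']),R0.inv().as_matrix()@T[:3,:3])
m=(b+c)/2
for k in (0,np.pi):
  plan([m[0],m[1],.2],down(yaw+k))
b=atz('top',(140+592/3,150+331/3),.034);c=atz('top',(140+587/3,150+265/3),.034);print('jigpins',b,c)
E
```

```text
[0.5561 0.1883 0.016 ] [0.4939 0.1519 0.016 ] 0.07207776147609528 0.5288153132869482
[[-0.9677  0.2521 -0.    ]
 [ 0.2521  0.9677  0.0001]
 [ 0.      0.0001 -1.    ]]
[ 0.0662  0.0003 -0.1739] [[-0.0005  0.9648  0.2629]
 [ 1.      0.0003  0.0006]
 [ 0.0005  0.2629 -0.9648]]
total slide (tool) [-0.4652 -0.3281  0.0002] rot [ 0.     -0.0001  2.358 ]
total slide (tool) [-0.4652 -0.3281  0.0002] rot [ 0.0001  0.     -0.7836]
jigpins [ 0.4752 -0.1801  0.034 ] [ 0.5419 -0.1781  0.034 ]
```

>>> {"name": "send_rows", "arguments": {"targets": [{"slide": [-0.031, -0.0218, 0], "delta_rot": [0, 0, 0]}, {"slide": [-0.031, -0.0218, 0], "delta_rot": [0, 0, 0]}, {"slide": [-0.031, -0.0218, 0], "delta_rot": [0, 0, 0]}, {"slide": [-0.031, -0.0218, 0], "delta_rot": [0, 0, 0]}, {"slide": [-0.031, -0.0218, 0], "delta_rot": [0, 0, 0]}, {"slide": [-0.031, -0.0218, 0], "delta_rot": [0, 0, 0]}, {"slide": [-0.031, -0.0218, 0], "delta_rot": [0, 0, 0]}, {"slide": [-0.031, -0.0218, 0], "delta_rot": [0, 0, 0]}, {"slide": [-0.031, -0.0218, 0], "delta_rot": [0, 0, 0]}, {"slide": [-0.031, -0.0218, 0], "delta_rot": [0, 0, 0]}, {"slide": [-0.031, -0.0218, 0], "delta_rot": [0, 0, 0]}, {"slide": [-0.031, -0.0218, 0], "delta_rot": [0, 0, 0]}, {"slide": [-0.031, -0.0218, 0], "delta_rot": [0, 0, 0]}, {"slide": [-0.031, -0.0218, 0], "delta_rot": [0, 0, 0]}, {"slide": [-0.031, -0.0218, 0], "delta_rot": [0, 0, 0]}]}}

```text
t: 2.4
ee_pos: [0.526, 0.1698, 0.2004]
eef_rot: [0.399, 3.116, 0.0]
ft_force: [0.0, 0.3, 0.0]
width: 0.0854
grasp_force: 0.0
```

>>> {"name": "send_rows", "arguments": {"targets": [{"slide": [0, 0, 0], "delta_rot": [0, 0, -0.098]}, {"slide": [0, 0, 0], "delta_rot": [0, 0, -0.098]}, {"slide": [0, 0, 0], "delta_rot": [0, 0, -0.098]}, {"slide": [0, 0, 0], "delta_rot": [0, 0, -0.098]}, {"slide": [0, 0, 0], "delta_rot": [0, 0, -0.098]}, {"slide": [0, 0, 0], "delta_rot": [0, 0, -0.098]}, {"slide": [0, 0, 0], "delta_rot": [0, 0, -0.098]}, {"slide": [0, 0, 0], "delta_rot": [0, 0, -0.098]}, {"slide": [0, 0, 0], "delta_rot": [0, 0, 0]}, {"slide": [0, 0, 0], "delta_rot": [0, 0, 0]}]}}

```text
t: 3.4
ee_pos: [0.5251, 0.1712, 0.2003]
eef_rot: [-0.818, 3.033, -0.0]
ft_force: [-0.2, 0.5, 0.4]
width: 0.0849
grasp_force: 0.0
```

```bash
python3 - <<'E'
from h import *
s=observe();print(s['t'],s['ee_pos'],s['eef_rot'],s['q'])
save('wrist','w1')
for q,z in [('plate_mid',.009),('plate_studs',.009),('plate_hole_big',.016),('plate_hole_small',.016)]:
    for x in tip_of('wrist',q)[:2]: print(q,x['conf'],np.array(x['uv']),atz('wrist',x['uv'],z))
E
```

```text
3.4 [0.5251 0.1712 0.2003] [-0.8176  3.0332 -0.    ] [ 0.2936  0.3169  1.7921 -0.      1.0325 -1.8038]
plate_mid 0.71 [278.7 172.2] [0.5262 0.1706 0.009 ]
plate_studs 0.94 [282.6 215.3] [0.5623 0.1962 0.009 ]
plate_hole_big 0.8 [282.8 207.3] [0.5533 0.1911 0.016 ]
plate_hole_small 0.98 [278.3 137.6] [0.4969 0.1531 0.016 ]
plate_hole_small 0.53 [276.8 349.5] [0.6964 0.2673 0.016 ]
```

View pics/w1.png

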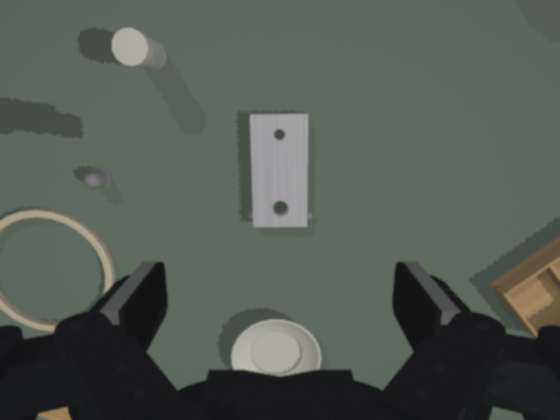

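The wrist view shows the plate upright in the image, with its large hole at (280,208), small hole at (279.5,134), and the studs at row 215. Surroundings are clear for a stud grasp.

```bash
python3 - <<'E'
from h import *
im=cv2.imread('pics/w1.png');g=cv2.cvtColor(im,cv2.COLOR_BGR2GRAY)
def dark(r0,r1,c0,c1):
    w=np.clip(125-g[r0:r1,c0:c1].astype(float),0,None);y,x=np.mgrid[r0:r1,c0:c1];return (x*w).sum()/w.sum(),(y*w).sum()/w.sum()
u=dark(199,217,270,291);v=dark(127,142,271,288);print(u,v,g[160,240:320:6])
b=atz('wrist',u,.014);c=atz('wrist',v,.014);yaw=np.arctan2(*(b-c)[1::-1])
m=(b+c)/2;st=m+(b-c)/np.linalg.norm(b-c)*.045
print(b,c,np.linalg.norm(b-c),yaw,m,st)
for z in(.2,.03): plan([st[0],st[1],z],down(yaw+np.pi))
E
```

```text
(np.float64(279.9159246825281), np.float64(207.34257772587944)) (np.float64(279.0325759649603), np.float64(134.19162332329591)) [ 78  77 150 158 155 156 157 159 159 162 160 156  95 102]
[0.5552 0.1889 0.014 ] [0.4939 0.1522 0.014 ] 0.0714599127613562 0.5397358027088344 [0.5246 0.1706 0.014 ] [0.5632 0.1937 0.014 ]
total slide (tool) [-0.0443  0.0003  0.0002] rot [-0.     -0.     -0.0114]
total slide (tool) [-0.0443  0.0003  0.1702] rot [-0.     -0.     -0.0114]
```

>>> {"name": "send_rows", "arguments": {"targets": [{"slide": [-0.022, 0, 0.01], "delta_rot": [0, 0, -0.011]}, {"slide": [-0.022, 0, 0.02], "delta_rot": [0, 0, 0]}, {"slide": [0, 0, 0.03], "delta_rot": [0, 0, 0]}, {"slide": [0, 0, 0.03], "delta_rot": [0, 0, 0]}, {"slide": [0, 0, 0.03], "delta_rot": [0, 0, 0]}, {"slide": [0, 0, 0.03], "delta_rot": [0, 0, 0]}, {"slide": [0, 0, 0.02], "delta_rot": [0, 0, 0]}, {"slide": [0, 0, 0], "delta_rot": [0, 0, 0]}, {"slide": [0, 0, 0], "delta_rot": [0, 0, 0]}]}}

```text
t: 4.55
ee_pos: [0.563, 0.1936, 0.0303]
eef_rot: [0.838, -3.027, 0.0]
ft_force: [-0.7, -0.0, 0.2]
width: 0.0854
grasp_force: 0.0
```

>>> {"name": "send_rows", "arguments": {"targets": [{"slide": [0, 0, 0.006], "delta_rot": [0, 0, 0]}, {"slide": [0, 0, 0.006], "delta_rot": [0, 0, 0]}, {"slide": [0, 0, 0.006], "delta_rot": [0, 0, 0]}, {"slide": [0, 0, 0.006], "delta_rot": [0, 0, 0]}, {"slide": [0, 0, 0.003], "delta_rot": [0, 0, 0]}, {"slide": [0, 0, 0], "delta_rot": [0, 0, 0]}, {"slide": [0, 0, 0], "delta_rot": [0, 0, 0]}]}}

```text
t: 5.25
ee_pos: [0.5629, 0.1936, 0.0032]
eef_rot: [0.838, -3.028, -0.0]
ft_force: [0.2, 0.0, 0.4]
width: 0.0855
grasp_force: 0.0
```

```bash
python3 - <<'E'
from h import *
save('wrist','w2');print(observe()['ee_pos'])
E
```

```text
[0.5631 0.1936 0.0033]
```

View pics/w2.png

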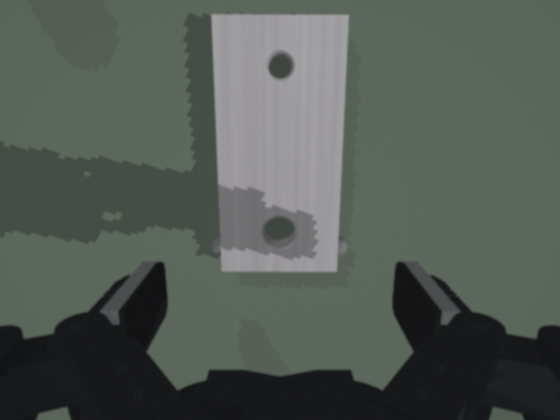

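The studs sit at (217,246) and (341,246), laterally centred between the fingertips, which show at row 262 because they are still higher. I'll go a little lower and close.

>>> {"name": "send_rows", "arguments": {"targets": [{"slide": [0, 0, 0.004], "delta_rot": [0, 0, 0]}, {"slide": [0, 0, 0.004], "delta_rot": [0, 0, 0]}, {"slide": [0, 0, 0], "delta_rot": [0, 0, 0]}, {"slide": [0, 0, 0], "delta_rot": [0, 0, 0]}, {"slide": [0, 0, 0], "delta_rot": [0, 0, 0]}], "hand": 0.07}}

```text
t: 5.8
ee_pos: [0.563, 0.1936, -0.0048]
eef_rot: [-0.838, 3.028, -0.0]
ft_force: [-0.9, -0.7, 0.6]
width: 0.0698
grasp_force: 0.0
```

```bash
python3 - <<'E'
from h import *
s=observe();print(s['ee_pos'])
R0=R.from_rotvec(s['eef_rot'])
im=save('wrist','w3')
for z in(.002,.007,.012): print(z,[proj('wrist',[*(s['ee_pos']+R0.apply([dx,0,0]))[:2],z]) for dx in(-.011,0,.011)])
for x in tip_of('wrist','plate_studs'): print(x['conf'],x['uv'],atz('wrist',x['uv'],.009))
E
```

```text
[ 0.563   0.1936 -0.0048]
0.002 [(np.float64(279.5352974581409), np.float64(267.5352098677331)), (np.float64(279.52395868966937), np.float64(246.11153484373736)), (np.float64(279.51224746360015), np.float64(223.9841316720842))]
0.007 [(np.float64(279.5212158855616), np.float64(272.06617527809965)), (np.float64(279.5093284862145), np.float64(250.12300658853138)), (np.float64(279.4970395846416), np.float64(227.43869756956548))]
0.012 [(np.float64(279.5063436599255), np.float64(276.85154563025804)), (np.float64(279.49386279344384), np.float64(254.3635620773409)), (np.float64(279.48094813427105), np.float64(231.09397230199883))]
0.56 [279.3, 254.4] [0.5641 0.1942 0.009 ]
```

View pics/w3.png

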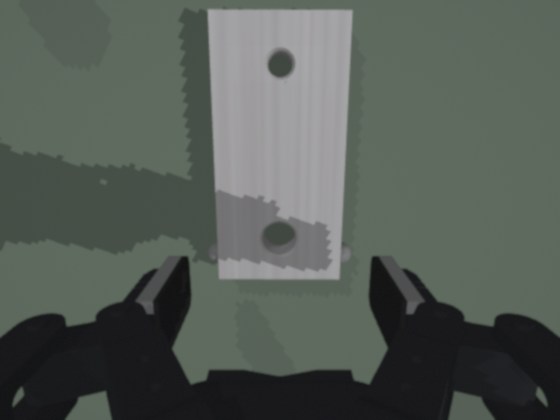

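```bash
python3 - <<'E'
from h import *
m=camera_model('wrist');print(m['fx'],m['cx'],m['cy']);s=observe();R0=R.from_rotvec(s['eef_rot'])
o,d=ray('wrist',(188,257));o2,d2=ray('wrist',(371,257))
k=.07/np.linalg.norm(d-d2)
for p in(o+k*d,o2+k*d2):print(p, R0.inv().apply(p-s['ee_pos']))
E
```

```text
377.710090190102 279.5788547254486 204.31800564840663
[0.5736 0.1592 0.0351] [ 0.0087 -0.0349 -0.0398]
[0.5376 0.2193 0.035 ] [ 0.0086  0.0351 -0.0397]
```

>>> {"name": "send_rows", "arguments": {"targets": [{"slide": [0, 0, 0], "delta_rot": [0, 0, 0]}, {"slide": [0, 0, 0], "delta_rot": [0, 0, 0]}, {"slide": [0, 0, 0], "delta_rot": [0, 0, 0]}, {"slide": [0, 0, 0], "delta_rot": [0, 0, 0]}], "hand": 0.06}}

```text
t: 6.3
ee_pos: [0.5629, 0.1936, -0.0048]
eef_rot: [-0.838, 3.028, -0.0]
ft_force: [0.5, 0.3, 0.3]
width: 0.0599
grasp_force: 0.0
```

>>> {"name": "send_rows", "arguments": {"targets": [{"slide": [0, 0, 0], "delta_rot": [0, 0, 0]}, {"slide": [0, 0, 0], "delta_rot": [0, 0, 0]}, {"slide": [0, 0, 0.002], "delta_rot": [0, 0, 0]}, {"slide": [0, 0, 0.002], "delta_rot": [0, 0, 0]}, {"slide": [0, 0, 0], "delta_rot": [0, 0, 0]}], "hand": 0.072}}

```text
t: 6.8
ee_pos: [0.5627, 0.1935, -0.0092]
eef_rot: [0.838, -3.027, 0.0]
ft_force: [-0.1, 0.6, -0.0]
width: 0.0717
grasp_force: 0.0
```

>>> {"name": "send_rows", "arguments": {"targets": [{"slide": [0, 0, 0.002], "delta_rot": [0, 0, 0]}, {"slide": [0, 0, 0.002], "delta_rot": [0, 0, 0]}, {"slide": [0, 0, 0], "delta_rot": [0, 0, 0]}]}}

```text
t: 7.1
ee_pos: [0.5627, 0.1935, -0.0131]
eef_rot: [0.838, -3.027, 0.0]
ft_force: [0.6, -0.3, 0.5]
width: 0.072
grasp_force: 0.0
```

>>> {"name": "send_rows", "arguments": {"targets": [{"slide": [0, 0, 0.002], "delta_rot": [0, 0, 0]}, {"slide": [0, 0, 0.002], "delta_rot": [0, 0, 0]}, {"slide": [0, 0, 0], "delta_rot": [0, 0, 0]}]}}

```text
t: 7.4
ee_pos: [0.5627, 0.1935, -0.0171]
eef_rot: [0.838, -3.027, 0.0]
ft_force: [-0.4, 0.9, 0.6]
width: 0.0719
grasp_force: 0.0
```

>>> {"name": "send_rows", "arguments": {"targets": [{"slide": [0, 0, 0.002], "delta_rot": [0, 0, 0]}, {"slide": [0, 0, 0.002], "delta_rot": [0, 0, 0]}, {"slide": [0, 0, 0], "delta_rot": [0, 0, 0]}]}}

```text
t: 7.7
ee_pos: [0.5627, 0.1935, -0.0211]
eef_rot: [0.838, -3.027, 0.0]
ft_force: [0.3, 0.1, -0.1]
width: 0.0722
grasp_force: 0.0
```

```bash
python3 - <<'E'
from h import *
s=observe();print(s['ee_pos'],s['ft_force'])
im=save('scene','s2')
u,v=map(int,proj('scene',s['ee_pos']));print(u,v)
w=save('wrist','w4')
a=cv2.resize(im[v-55:v+35,u-60:u+60,::-1],(480,360),interpolation=cv2.INTER_CUBIC);b=cv2.resize(w[150:420,:,::-1],(480,232))
cv2.imwrite('pics/c4.png',np.vstack([a,b]))
E
```

```text
[ 0.5627  0.1935 -0.0211] [ 0.2933  0.0765 -0.0525]
320 212
```

View pics/c4.png

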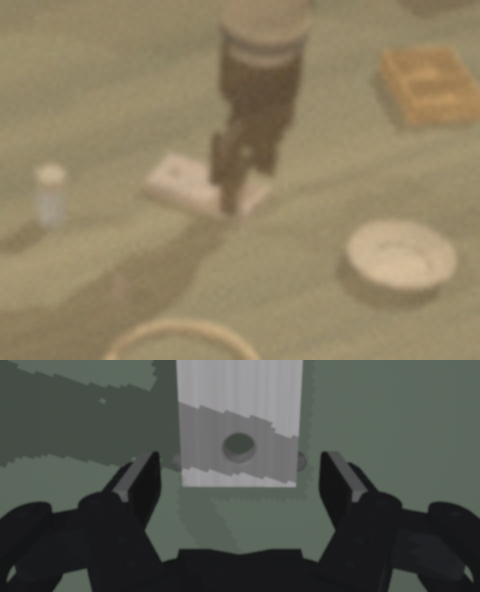

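The fingertips are still above the plate, with the studs visible beside the plate at (178,460) and (301,460). The fingertips stand well short of the stated TCP, so I'll go on down carefully.

>>> {"name": "send_rows", "arguments": {"targets": [{"slide": [0, 0, 0.002], "delta_rot": [0, 0, 0]}, {"slide": [0, 0, 0.002], "delta_rot": [0, 0, 0]}, {"slide": [0, 0, 0.002], "delta_rot": [0, 0, 0]}, {"slide": [0, 0, 0], "delta_rot": [0, 0, 0]}]}}

```text
t: 8.2
ee_pos: [0.5626, 0.1935, -0.0272]
eef_rot: [0.838, -3.027, 0.0]
ft_force: [1.0, 0.4, -0.2]
width: 0.072
grasp_force: 0.0
```

>>> {"name": "send_rows", "arguments": {"targets": [{"slide": [0, 0, 0.002], "delta_rot": [0, 0, 0]}, {"slide": [0, 0, 0.002], "delta_rot": [0, 0, 0]}, {"slide": [0, 0, 0], "delta_rot": [0, 0, 0]}]}}

```text
t: 8.5
ee_pos: [0.5627, 0.1935, -0.0311]
eef_rot: [0.838, -3.027, 0.0]
ft_force: [0.1, 0.8, 0.1]
width: 0.0717
grasp_force: 0.0
```

>>> {"name": "send_rows", "arguments": {"targets": [{"slide": [0, 0, 0.0015], "delta_rot": [0, 0, 0]}, {"slide": [0, 0, 0.0015], "delta_rot": [0, 0, 0]}, {"slide": [0, 0, 0], "delta_rot": [0, 0, 0]}]}}

```text
t: 8.8
ee_pos: [0.5628, 0.1935, -0.034]
eef_rot: [0.838, -3.027, 0.0]
ft_force: [-0.3, -0.1, 0.2]
width: 0.0721
grasp_force: 0.0
```

>>> {"name": "send_rows", "arguments": {"targets": [{"slide": [0, 0, 0.0015], "delta_rot": [0, 0, 0]}, {"slide": [0, 0, 0.0015], "delta_rot": [0, 0, 0]}, {"slide": [0, 0, 0], "delta_rot": [0, 0, 0]}]}}

```text
t: 9.1
ee_pos: [0.5628, 0.1935, -0.037]
eef_rot: [0.838, -3.027, 0.0]
ft_force: [-0.2, -0.1, 0.6]
width: 0.0718
grasp_force: 0.0
```

>>> {"name": "send_rows", "arguments": {"targets": [{"slide": [0, 0, 0], "delta_rot": [0, 0, 0]}, {"slide": [0, 0, 0], "delta_rot": [0, 0, 0]}, {"slide": [0, 0, 0], "delta_rot": [0, 0, 0]}, {"slide": [0, 0, 0], "delta_rot": [0, 0, 0]}], "hand": 0.055}}

```text
t: 9.5
ee_pos: [0.5629, 0.1935, -0.0358]
eef_rot: [0.838, -3.028, 0.0]
ft_force: [-3.2, -1.4, 10.2]
width: 0.061
grasp_force: 62.3
```

>>> {"name": "send_rows", "arguments": {"targets": [{"slide": [0, 0, -0.002], "delta_rot": [0, 0, 0]}, {"slide": [0, 0, -0.003], "delta_rot": [0, 0, 0]}, {"slide": [0, 0, -0.005], "delta_rot": [0, 0, 0]}, {"slide": [0, 0, -0.01], "delta_rot": [0, 0, 0]}, {"slide": [0, 0, -0.01], "delta_rot": [0, 0, 0]}, {"slide": [0, 0, -0.01], "delta_rot": [0, 0, 0]}, {"slide": [0, 0, 0], "delta_rot": [0, 0, 0]}]}}

```text
t: 10.2
ee_pos: [0.5643, 0.1941, 0.0052]
eef_rot: [-0.838, 3.025, 0.0]
ft_force: [-0.6, -0.5, -1.2]
width: 0.061
grasp_force: 65.2
```

```bash
python3 - <<'E'
from h import *
s=observe();print(s['ee_pos'],s['ft_force'])
im=save('scene','s3')
u,v=map(int,proj('scene',s['ee_pos']))
w=save('wrist','w5')
a=cv2.resize(im[v-55:v+35,u-60:u+60,::-1],(400,300),interpolation=cv2.INTER_CUBIC);b=cv2.resize(w[:,:,::-1],(400,300))
cv2.imwrite('pics/c5.png',np.hstack([a,b]))
E
```

```text
[0.5643 0.1941 0.0052] [-0.6047 -0.493  -1.2197]
```

View pics/c5.png

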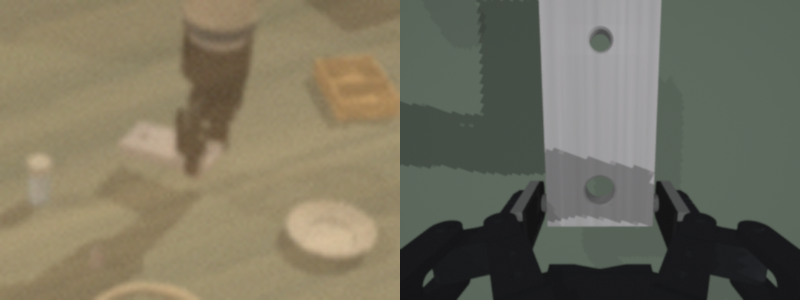

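The plate is held by its studs and lifted at that end, far edge still resting. I'll keep lifting until it hangs.

>>> {"name": "send_rows", "arguments": {"targets": [{"slide": [0, 0, -0.012], "delta_rot": [0, 0, 0]}, {"slide": [0, 0, -0.012], "delta_rot": [0, 0, 0]}, {"slide": [0, 0, -0.012], "delta_rot": [0, 0, 0]}, {"slide": [0, 0, -0.012], "delta_rot": [0, 0, 0]}, {"slide": [0, 0, -0.012], "delta_rot": [0, 0, 0]}, {"slide": [0, 0, -0.012], "delta_rot": [0, 0, 0]}, {"slide": [0, 0, -0.012], "delta_rot": [0, 0, 0]}, {"slide": [0, 0, -0.012], "delta_rot": [0, 0, 0]}, {"slide": [0, 0, -0.01], "delta_rot": [0, 0, 0]}, {"slide": [0, 0, -0.01], "delta_rot": [0, 0, 0]}, {"slide": [0, 0, 0], "delta_rot": [0, 0, 0]}, {"slide": [0, 0, 0], "delta_rot": [0, 0, 0]}]}}

```text
t: 11.5
ee_pos: [0.5629, 0.1936, 0.1193]
eef_rot: [-0.838, 3.028, 0.0]
ft_force: [-0.2, -0.9, -1.7]
width: 0.0609
grasp_force: 65.3
```

```bash
python3 - <<'E'
from h import *
s=observe();print(s['ee_pos'],s['ft_force'],s['width'])
im=save('scene','s4')
u,v=map(int,proj('scene',s['ee_pos']))
w=save('wrist','w6')
a=cv2.resize(im[v-55:v+35,u-60:u+60,::-1],(400,300),interpolation=cv2.INTER_CUBIC);b=cv2.resize(w[:,:,::-1],(400,300))
cv2.imwrite('pics/c6.png',np.hstack([a,b]))
plan([.55,.17,.12],down(.03+np.pi))
p,d=np.array([.475,-.1801]),0
E
```

```text
[0.5629 0.1936 0.1193] [-0.2112 -0.9375 -1.7282] 0.06090927794466245
total slide (tool) [ 0.0227 -0.0137 -0.0013] rot [-0.     -0.0011  0.5102]
```

View pics/c6.png

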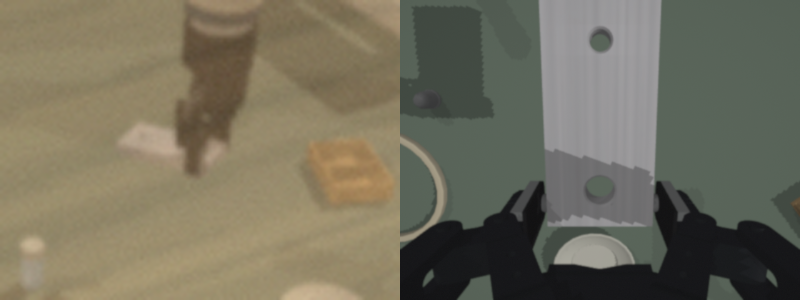

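The plate is held level and does not swing: the grip friction on the studs carries it. I'll lower it most of the way and test whether a wider opening command eases the grip force.

>>> {"name": "send_rows", "arguments": {"targets": [{"slide": [0, 0, 0.02], "delta_rot": [0, 0, 0]}, {"slide": [0, 0, 0.03], "delta_rot": [0, 0, 0]}, {"slide": [0, 0, 0.03], "delta_rot": [0, 0, 0]}, {"slide": [0, 0, 0.03], "delta_rot": [0, 0, 0]}, {"slide": [0, 0, 0.02], "delta_rot": [0, 0, 0]}, {"slide": [0, 0, 0], "delta_rot": [0, 0, 0]}]}}

```text
t: 12.2
ee_pos: [0.5601, 0.1927, -0.0143]
eef_rot: [0.836, -3.021, 0.0]
ft_force: [-0.8, -0.5, -2.7]
width: 0.0608
grasp_force: 65.5
```

>>> {"name": "send_rows", "arguments": {"targets": [{"slide": [0, 0, 0], "delta_rot": [0, 0, 0]}], "hand": 0.0605}}

```text
t: 12.3
ee_pos: [0.5626, 0.1935, -0.0112]
eef_rot: [0.838, -3.026, 0.0]
ft_force: [0.2, -0.1, -0.9]
width: 0.0611
grasp_force: 65.5
```

>>> {"name": "send_rows", "arguments": {"targets": [{"slide": [0, 0, 0], "delta_rot": [0, 0, 0]}], "hand": 0.061}}

```text
t: 12.4
ee_pos: [0.5638, 0.1939, -0.0097]
eef_rot: [-0.838, 3.026, 0.0]
ft_force: [-0.3, 0.5, -0.6]
width: 0.0618
grasp_force: 59.9
```

>>> {"name": "send_rows", "arguments": {"targets": [{"slide": [0, 0, 0], "delta_rot": [0, 0, 0]}, {"slide": [0, 0, 0], "delta_rot": [0, 0, 0]}], "hand": 0.0612}}

```text
t: 12.6
ee_pos: [0.5637, 0.1938, -0.0097]
eef_rot: [-0.838, 3.026, 0.0]
ft_force: [0.1, 0.1, -1.8]
width: 0.0612
grasp_force: 56.1
```

>>> {"name": "send_rows", "arguments": {"targets": [{"slide": [0, 0, 0], "delta_rot": [0, 0, 0]}, {"slide": [0, 0, 0], "delta_rot": [0, 0, 0]}], "hand": 0.0616}}

```text
t: 12.8
ee_pos: [0.5631, 0.1937, -0.0104]
eef_rot: [-0.838, 3.027, 0.0]
ft_force: [0.1, 0.4, -2.0]
width: 0.062
grasp_force: 48.9
```

>>> {"name": "send_rows", "arguments": {"targets": [{"slide": [0, 0, 0], "delta_rot": [0, 0, 0]}, {"slide": [0, 0, 0], "delta_rot": [0, 0, 0]}], "hand": 0.062}}

```text
t: 13.0
ee_pos: [0.563, 0.1936, -0.0107]
eef_rot: [-0.838, 3.028, -0.0]
ft_force: [0.1, -0.2, -2.2]
width: 0.062
grasp_force: 42.0
```

The grip force scales with the commanded opening (about 17 N per mm), so I can raise the plate and ease the grip until it swings.

>>> {"name": "send_rows", "arguments": {"targets": [{"slide": [0, 0, -0.02], "delta_rot": [0, 0, 0]}, {"slide": [0, 0, -0.025], "delta_rot": [0, 0, 0]}, {"slide": [0, 0, -0.025], "delta_rot": [0, 0, 0]}, {"slide": [0, 0, -0.02], "delta_rot": [0, 0, 0]}, {"slide": [0, 0, -0.01], "delta_rot": [0, 0, 0]}, {"slide": [0, 0, 0], "delta_rot": [0, 0, 0]}, {"slide": [0, 0, 0], "delta_rot": [0, 0, 0]}], "hand": 0.0626}}

```text
t: 13.7
ee_pos: [0.5624, 0.1934, 0.0886]
eef_rot: [0.838, -3.027, 0.0]
ft_force: [-0.9, 0.2, -1.7]
width: 0.0627
grasp_force: 32.2
```

>>> {"name": "send_rows", "arguments": {"targets": [{"slide": [0, 0, 0], "delta_rot": [0, 0, 0]}, {"slide": [0, 0, 0], "delta_rot": [0, 0, 0]}, {"slide": [0, 0, 0], "delta_rot": [0, 0, 0]}], "hand": 0.0632}}

```text
t: 14.0
ee_pos: [0.5625, 0.1934, 0.0884]
eef_rot: [0.838, -3.026, 0.0]
ft_force: [0.8, 0.1, -1.9]
width: 0.0631
grasp_force: 23.3
```

```bash
python3 - <<'E'
from h import *
s=observe();print(s['ee_pos'],s['width'],s['grasp_force'])
w=save('wrist','w7');o=cv2.imread('pics/w6.png')[:,:,::-1]
print(np.abs(w.astype(int)-o)[:200,200:360].mean(), w[60:200:20,280].tolist())
for q in('plate_hole_small','plate_hole_big'):print(q,[(x['conf'],x['uv']) for x in tip_of('wrist',q)[:1]])
E
```

```text
[0.5625 0.1934 0.0884] 0.06309549020082383 23.318583369255066
17.822229166666666 [[142, 141, 143], [92, 104, 92], [153, 152, 154], [154, 153, 155], [155, 154, 156], [156, 155, 156], [155, 154, 156]]
plate_hole_small [(0.7, [279.8, 71.9])]
plate_hole_big [(0.23, [280.5, 284.8])]
```

>>> {"name": "send_rows", "arguments": {"targets": [{"slide": [0, 0, 0], "delta_rot": [0, 0, 0]}, {"slide": [0, 0, 0], "delta_rot": [0, 0, 0]}, {"slide": [0, 0, 0], "delta_rot": [0, 0, 0]}, {"slide": [0, 0, 0], "delta_rot": [0, 0, 0]}], "hand": 0.0636}}

```text
t: 14.55
ee_pos: [0.563, 0.1936, 0.0893]
eef_rot: [-0.838, 3.028, 0.0]
ft_force: [0.7, 0.1, -1.9]
width: 0.0632
grasp_force: 17.9
```

```bash
python3 - <<'E'
from h import *
s=observe();print(s['t'],s['ee_pos'],s['width'],s['grasp_force'],s['ft_force'])
w=save('wrist','w8')
for q in('plate_hole_small','plate_hole_big'):print(q,[(x['conf'],x['uv']) for x in tip_of('wrist',q)[:1]])
E
```

```text
14.55 [0.563  0.1936 0.0893] 0.06315067819962393 17.881547212600708 [ 0.749   0.0743 -1.9331]
plate_hole_small [(0.81, [277.6, 150.9])]
plate_hole_big [(0.94, [279.4, 253.3])]
```

>>> {"name": "send_rows", "arguments": {"targets": [{"slide": [0, 0, 0], "delta_rot": [0, 0, 0]}, {"slide": [0, 0, 0], "delta_rot": [0, 0, 0]}, {"slide": [0, 0, 0], "delta_rot": [0, 0, 0]}, {"slide": [0.01, -0.007, 0], "delta_rot": [0, 0, 0]}, {"slide": [0.01, -0.007, 0], "delta_rot": [0, 0, 0]}, {"slide": [0, 0, 0], "delta_rot": [0, 0, 0.064]}, {"slide": [0, 0, 0], "delta_rot": [0, 0, 0.064]}, {"slide": [0, 0, 0], "delta_rot": [0, 0, 0.064]}, {"slide": [0, 0, 0], "delta_rot": [0, 0, 0.064]}, {"slide": [0, 0, 0], "delta_rot": [0, 0, 0.064]}, {"slide": [0, 0, 0], "delta_rot": [0, 0, 0.064]}, {"slide": [0, 0, 0], "delta_rot": [0, 0, 0.064]}, {"slide": [0, 0, 0], "delta_rot": [0, 0, 0.064]}, {"slide": [0, 0, 0], "delta_rot": [0, 0, 0]}, {"slide": [0, 0, 0], "delta_rot": [0, 0, 0]}]}}

```text
t: 16.2
ee_pos: [0.5526, 0.1706, 0.0892]
eef_rot: [0.046, -3.141, 0.0]
ft_force: [-0.2, 0.7, -1.9]
width: 0.0635
grasp_force: 17.9
```

```bash
python3 - <<'E'
from h import *
s=observe();print(s['t'],s['ee_pos'],s['eef_rot'],s['width'],s['grasp_force'],s['ft_force'])
w=save('wrist','w9')
for q in('plate_hole_small','plate_hole_big'):print(q,[(x['conf'],x['uv']) for x in tip_of('wrist',q)[:1]])
im=save('scene','s9')
u,v=map(int,proj('scene',s['ee_pos']))
a=cv2.resize(im[v-55:v+35,u-60:u+60,::-1],(400,300),interpolation=cv2.INTER_CUBIC);b=cv2.resize(w[:,:,::-1],(400,300))
cv2.imwrite('pics/c9.png',np.hstack([a,b]))
E
```

```text
16.2 [0.5526 0.1706 0.0892] [ 0.0462 -3.1409  0.0003] 0.06352287994973872 17.880636155605316 [-0.1504  0.7178 -1.8836]
plate_hole_small [(0.66, [278.0, 148.9])]
plate_hole_big [(0.82, [281.0, 257.1])]
```

View pics/c9.png

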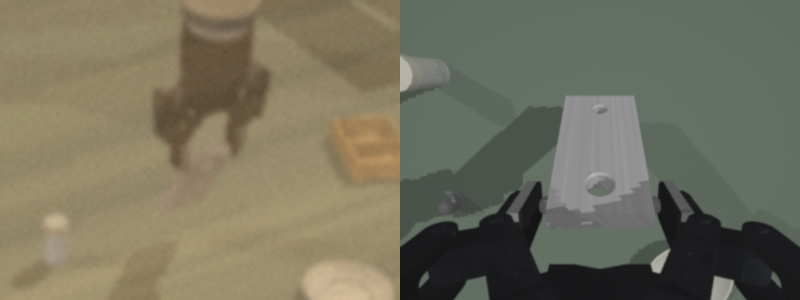

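The plate hangs at about 45°, held by residual friction. I'll ease the grip a bit more, then tilt the tool so that the plate passes vertical.

>>> {"name": "send_rows", "arguments": {"targets": [{"slide": [0, 0, 0], "delta_rot": [0, 0, 0]}, {"slide": [0, 0, 0], "delta_rot": [0, 0, 0]}, {"slide": [0, 0, 0], "delta_rot": [0, 0, 0]}, {"slide": [0, 0, 0], "delta_rot": [0, 0, 0]}, {"slide": [0, 0, 0], "delta_rot": [0, 0, 0]}], "hand": 0.064}}

```text
t: 16.9
ee_pos: [0.553, 0.1714, 0.0892]
eef_rot: [0.045, -3.141, 0.0]
ft_force: [-1.5, -0.3, -1.7]
width: 0.0638
grasp_force: 13.1
```

>>> {"name": "send_rows", "arguments": {"targets": [{"slide": [0, 0, 0], "delta_rot": [0, 0, 0]}, {"slide": [0, 0, 0], "delta_rot": [0, 0, 0]}, {"slide": [0, 0, 0], "delta_rot": [0, 0, 0]}], "hand": 0.0642}}

```text
t: 17.2
ee_pos: [0.553, 0.1713, 0.0892]
eef_rot: [-0.044, 3.141, 0.0]
ft_force: [0.3, 0.7, -2.3]
width: 0.064
grasp_force: 10.9
```

```bash
python3 - <<'E'
from h import *
s=observe();print(s['t'],s['ee_pos'],s['q'],s['width'],s['grasp_force'],s['ft_force'])
w=save('wrist','w10')
for q in('plate_hole_small','plate_hole_big'):print(q,[(x['conf'],x['uv']) for x in tip_of('wrist',q)[:1]])
# expected small-hole pixel vs hang angle (stud at tool z=-.043)
R0=R.from_rotvec(s['eef_rot'])
for a in (0,30,40,50,60,70,80,90):
    c,n=np.cos(np.radians(a)),np.sin(np.radians(a)) # body along c*x+n*z(tool); plain normal
    ax=np.array([c,0,n]);nz=np.array([n,0,-c])
    P=lambda d:proj('wrist',s['ee_pos']+R0.apply(np.array([0,0,-.043])+ax*d+nz*.007))[1]
    print(a,P(.009),P(.081))
E
```

```text
17.2 [0.553  0.1713 0.0892] [ 0.2798  0.5051  1.8045 -0.      0.8319 -1.3192] 0.06403956095433995 10.945686399936676 [ 0.3428  0.699  -2.3426]
plate_hole_small [(0.65, [275.9, 170.3])]
plate_hole_big [(0.94, [279.7, 256.4])]
0 267.7512312178368 51.193802675665864
30 255.75141209178554 82.84479710691991
40 253.40928299893076 100.56493528815889
50 251.99431001212727 120.02372977749424
60 251.51267566229745 140.6534735508107
70 251.94115015052776 162.10184704884458
80 253.23225674956555 184.16493771540627
90 255.3193712721295 206.74075217766762
```

>>> {"name": "send_rows", "arguments": {"targets": [{"slide": [-0.0043, 0, 0], "delta_rot": [0, -0.1, 0]}, {"slide": [-0.0043, 0, 0], "delta_rot": [0, -0.1, 0]}, {"slide": [-0.0043, 0, 0], "delta_rot": [0, -0.1, 0]}, {"slide": [-0.0043, 0, 0], "delta_rot": [0, -0.1, 0]}, {"slide": [-0.0043, 0, 0], "delta_rot": [0, -0.1, 0]}, {"slide": [-0.0043, 0, 0], "delta_rot": [0, -0.1, 0]}, {"slide": [0, 0, 0], "delta_rot": [0, 0, 0]}, {"slide": [0, 0, 0], "delta_rot": [0, 0, 0]}]}}

```text
t: 18.15
ee_pos: [0.5764, 0.1637, 0.0937]
eef_rot: [-0.026, 2.652, -0.024]
ft_force: [-0.2, 0.2, -1.4]
width: 0.0642
grasp_force: 10.9
```

```bash
cat >> h.py <<'E'
def hang():
    s=observe();w=capture('wrist');R0=R.from_rotvec(s['eef_rot']);z=R0.apply([0,0,1])
    st=s['ee_pos']-.043*z; print('t',s['t'],'tcp',s['ee_pos'],'tilt',np.arctan2(np.hypot(z[0],z[1]),-z[2]),'stud',st,'w',s['width'],s['grasp_force'],s['ft_force'])
    for q,d in(('plate_hole_small',.081),('plate_hole_big',.009)):
        for x in tip_of('wrist',q)[:1]:
            A=np.radians(np.arange(0,181,2.))
            e=[abs(proj('wrist',s['ee_pos']+R0.apply(np.array([0,0,-.043])+np.array([np.cos(a),0,np.sin(a)])*d+np.array([np.sin(a),0,-np.cos(a)])*.007))[1]-x['uv'][1]) for a in A]
            print(q,x['conf'],x['uv'],'rel angle',np.degrees(A[np.argmin(e)]))
    return w
E
python3 - <<'E'
from h import *
hang();print(observe()['q'])
E
```

```text
t 18.15 tcp [0.5764 0.1637 0.0937] tilt 0.48971519445291817 stud [0.5562 0.1642 0.1316] w 0.06422884066262968 10.944257229566574 [-0.2183  0.2184 -1.4141]
plate_hole_small 0.67 [91.8, 181.9] rel angle 80.0
[ 0.3536  0.4245  2.0925 -0.8281  0.2399 -0.4636]
```

```bash
python3 - <<'E'
from h import *
hang()
for q in('plate','plate_hole_small','plate_hole_big'): print(q,[(x['conf'],x['bbox']) for x in spot_in('wrist',q)[:2]])
s=observe();R0=R.from_rotvec(s['eef_rot']);print(R0.as_matrix())
for a in (50,60,70,80,90,100):
    c,n=np.cos(np.radians(a)),np.sin(np.radians(a));ax=np.array([c,0,n]);nz=np.array([n,0,-c])
    P=lambda d,t:proj('wrist',s['ee_pos']+R0.apply(np.array([0,0,-.043])+ax*d+nz*t))[1]
    print(a,'far edge',P(.1,.007),'near',P(-.01,.007),P(-.01,-.007))
E
```

```text
t 18.3 tcp [0.577  0.1637 0.0939] tilt 0.49084382019780826 stud [0.5567 0.1642 0.1319] w 0.06408404618887495 10.943902283906937 [ 0.0232  0.434  -1.7604]
plate_hole_small 0.95 [278.4, 153.7] rel angle 66.0
plate_hole_big 0.95 [280.3, 255.2] rel angle 88.0
plate [(0.93, [194.7, 133.9, 366.3, 321.7]), (0.7, [351.4, 236.8, 461.3, 299.2])]
plate_hole_small [(0.86, [195.8, 132.1, 366.8, 320.1]), (0.66, [70.4, 170.1, 103.1, 206.6])]
plate_hole_big [(0.85, [193.8, 132.8, 368.7, 321.1])]
[[-0.882  -0.0135  0.4711]
 [-0.0222  0.9997 -0.013 ]
 [-0.4708 -0.0219 -0.882 ]]
50 far edge 94.24315020960665 near 300.24066837254185 313.55198527554853
60 far edge 120.15839638856484 near 294.75633701603476 314.71553970279075
70 far edge 146.16689962678777 near 288.79986530929244 314.87436309248864
80 far edge 172.25228328875636 near 282.6000234933398 313.97857331344176
90 far edge 198.47665940681748 near 276.39708917710675 312.01444583437996
100 far edge 224.9543180686868 near 270.4279085438246 309.01067905417233
```

>>> {"name": "send_rows", "arguments": {"targets": [{"slide": [0.0044, 0, 0.0082], "delta_rot": [0, 0, 0]}, {"slide": [0.0044, 0, 0.0082], "delta_rot": [0, 0, 0]}, {"slide": [0.0044, 0, 0.0082], "delta_rot": [0, 0, 0]}, {"slide": [0, 0, 0], "delta_rot": [0, 0, 0]}]}}

```text
t: 19.0
ee_pos: [0.5757, 0.1626, 0.0646]
eef_rot: [-0.026, 2.653, -0.026]
ft_force: [0.3, -0.0, -1.2]
width: 0.064
grasp_force: 10.9
```

>>> {"name": "send_rows", "arguments": {"targets": [{"slide": [0.0009, 0, 0.0018], "delta_rot": [0, 0, 0]}, {"slide": [0.0009, 0, 0.0018], "delta_rot": [0, 0, 0]}, {"slide": [0, 0, 0], "delta_rot": [0, 0, 0]}]}}

```text
t: 19.3
ee_pos: [0.5767, 0.1629, 0.0619]
eef_rot: [-0.025, 2.65, -0.024]
ft_force: [0.3, 0.7, -0.9]
width: 0.0643
grasp_force: 10.9
```

>>> {"name": "send_rows", "arguments": {"targets": [{"slide": [0.0009, 0, 0.0018], "delta_rot": [0, 0, 0]}, {"slide": [0, 0, 0], "delta_rot": [0, 0, 0]}]}}

```text
t: 19.5
ee_pos: [0.5782, 0.1627, 0.0613]
eef_rot: [-0.025, 2.648, -0.025]
ft_force: [0.1, -3.6, 7.2]
width: 0.0645
grasp_force: 11.2
```

>>> {"name": "send_rows", "arguments": {"targets": [{"slide": [0.009, 0, -0.004], "delta_rot": [0, 0, 0]}, {"slide": [0.0095, 0, -0.0035], "delta_rot": [0, 0, 0]}, {"slide": [0, 0, 0], "delta_rot": [0, 0, 0]}]}}

```text
t: 19.8
ee_pos: [0.5569, 0.1622, 0.059]
eef_rot: [-0.025, 2.649, -0.025]
ft_force: [-1.5, -2.4, 8.0]
width: 0.0642
grasp_force: 11.3
```

```bash
python3 - <<'E'
from h import *
hang()
E
```

```text
t 19.8 tcp [0.5569 0.1622 0.059 ] tilt 0.493027071704635 stud [0.5366 0.1628 0.0968] w 0.06421605475567162 11.265129894018173 [-1.493  -2.4431  8.0274]
plate_hole_small 0.81 [277.7, 175.4] rel angle 76.0
plate_hole_big 0.77 [280.8, 260.9] rel angle 114.00000000000001
```

>>> {"name": "send_rows", "arguments": {"targets": [{"slide": [0.0098, 0, -0.0015], "delta_rot": [0, 0, 0]}, {"slide": [0.0099, 0, -0.0009], "delta_rot": [0, 0, 0]}, {"slide": [0.01, 0, 0], "delta_rot": [0, 0, 0]}, {"slide": [0.0099, 0, 0.001], "delta_rot": [0, 0, 0]}, {"slide": [0, 0, 0], "delta_rot": [0, 0, 0]}]}}

```text
t: 20.45
ee_pos: [0.5244, 0.1647, 0.0517]
eef_rot: [-0.026, 2.674, -0.029]
ft_force: [-0.4, -0.0, 0.7]
width: 0.0641
grasp_force: 11.0
```

```bash
python3 - <<'E'
from h import *
hang()
E
```

```text
t 20.45 tcp [0.5244 0.1647 0.0517] tilt 0.4674048480613178 stud [0.5051 0.1654 0.0901] w 0.06411247397737257 11.02947860956192 [-0.4088 -0.0475  0.6846]
plate_hole_small 0.74 [277.4, 209.7] rel angle 92.0
plate_hole_big 0.97 [278.2, 264.1] rel angle 124.0
```

>>> {"name": "send_rows", "arguments": {"targets": [{"slide": [0.0099, 0, 0.001], "delta_rot": [0, 0, 0]}, {"slide": [0.0099, 0, 0.002], "delta_rot": [0, 0, 0]}, {"slide": [0.0096, 0, 0.003], "delta_rot": [0, 0, 0]}, {"slide": [0.0093, 0, 0.004], "delta_rot": [0, 0, 0]}, {"slide": [0, 0, 0], "delta_rot": [0, 0, 0]}]}}

```text
t: 21.1
ee_pos: [0.4998, 0.1676, 0.0409]
eef_rot: [-0.023, 2.704, -0.037]
ft_force: [-0.5, -1.4, 0.4]
width: 0.0644
grasp_force: 11.0
```

```bash
python3 - <<'E'
from h import *
hang();print(observe()['q'])
E
```

```text
t 21.1 tcp [0.4998 0.1676 0.0409] tilt 0.43848068735115764 stud [0.4816 0.1686 0.0799] w 0.06438147663832923 10.985450148582458 [-0.4834 -1.4171  0.4246]
plate_hole_small 0.68 [278.5, 249.7] rel angle 110.0
plate_hole_big 0.78 [281.5, 266.5] rel angle 130.0
[ 0.4233  0.4778  2.2144 -1.3107  0.2032  0.1018]
```

>>> {"name": "send_rows", "arguments": {"targets": [{"slide": [0.0043, 0, 0], "delta_rot": [0, 0.1, 0]}, {"slide": [0.0043, 0, 0], "delta_rot": [0, 0.1, 0]}, {"slide": [0.0043, 0, 0], "delta_rot": [0, 0.1, 0]}, {"slide": [0.0043, 0, 0], "delta_rot": [0, 0.1, 0]}, {"slide": [0, 0, 0], "delta_rot": [0, 0, 0]}]}}

```text
t: 21.75
ee_pos: [0.5016, 0.1552, 0.04]
eef_rot: [0.003, 2.873, -0.095]
ft_force: [0.9, 1.3, -0.1]
width: 0.0645
grasp_force: 10.9
```

```bash
python3 - <<'E'
from h import *
hang();print(observe()['q'],observe()['eef_rot']);plan(observe()['ee_pos'],down(.03+np.pi))
for x in spot_in('wrist','plate')[:1]:print(x)
E
```

```text
t 21.75 tcp [0.5016 0.1552 0.04  ] tilt 0.2748824389076709 stud [0.4902 0.158  0.0814] w 0.06448916717089397 10.925694555044174 [ 0.9167  1.2936 -0.0614]
plate_hole_small 0.76 [280.2, 266.8] rel angle 114.00000000000001
plate_hole_big 0.77 [279.0, 273.7] rel angle 2.0
[ 0.3781  0.479   2.1105 -0.4655  0.3641 -0.7715] [ 0.0006  2.874  -0.099 ]
total slide (tool) [0. 0. 0.] rot [-0.0725  0.2649 -0.0302]
{'bbox': [193.6, 266.1, 365.8, 320.3], 'conf': 0.92}
```

>>> {"name": "send_rows", "arguments": {"targets": [{"slide": [0.004, 0.001, 0], "delta_rot": [-0.024, 0.088, -0.01]}, {"slide": [0.004, 0.001, 0], "delta_rot": [-0.024, 0.088, -0.01]}, {"slide": [0.004, 0.001, 0], "delta_rot": [-0.024, 0.088, -0.01]}, {"slide": [0, 0, 0], "delta_rot": [0, 0, 0]}, {"slide": [0, 0, 0], "delta_rot": [0, 0, 0]}]}}

```text
t: 22.45
ee_pos: [0.4877, 0.1553, 0.0362]
eef_rot: [-0.041, 3.128, -0.012]
ft_force: [0.2, 0.4, -0.8]
width: 0.0642
grasp_force: 10.8
```

```bash
python3 - <<'E'
from h import *
hang();plan(observe()['ee_pos'],down(.03+np.pi))
for c in('wrist','top'):
  if c=='top':capture('top')
  for q in ('plate','plate_hole_small'):
    for x in spot_in(c,q)[:1]:print(c,q,x, atz(c,x['bbox'][:2],.03),atz(c,x['bbox'][2:],.03))
E
```

```text
t 22.45 tcp [0.4877 0.1553 0.0362] tilt 0.015296157300604303 stud [0.4871 0.1556 0.0792] w 0.06423791133637742 10.778781473636627 [ 0.2343  0.4029 -0.8446]
plate_hole_small 0.73 [281.4, 280.4] rel angle 119.99999999999999
plate_hole_big 0.69 [279.6, 275.9] rel angle 140.0
total slide (tool) [0. 0. 0.] rot [-0.0071  0.0115 -0.0021]
wrist plate {'bbox': [194.0, 264.4, 364.0, 339.4], 'conf': 0.78} [0.5036 0.1122 0.03  ] [0.5456 0.2041 0.03  ]
wrist plate_hole_small {'bbox': [195.4, 266.6, 368.4, 335.2], 'conf': 0.63} [0.505  0.1129 0.03  ] [0.5431 0.2064 0.03  ]
```

>>> {"name": "send_rows", "arguments": {"targets": [{"slide": [0.0075, 0, 0.0068], "delta_rot": [0, 0, 0]}, {"slide": [0.0068, 0, 0.0073], "delta_rot": [0, 0, 0]}, {"slide": [0.006, 0, 0.008], "delta_rot": [0, 0, 0]}, {"slide": [0.0052, 0, 0.0085], "delta_rot": [0, 0, 0]}, {"slide": [0.0043, 0, 0.009], "delta_rot": [0, 0, 0]}, {"slide": [0.0033, 0, 0.0094], "delta_rot": [0, 0, 0]}, {"slide": [0, 0, 0], "delta_rot": [0, 0, 0]}]}}

```text
t: 23.55
ee_pos: [0.4541, 0.1547, -0.0141]
eef_rot: [-0.043, 3.132, -0.01]
ft_force: [-1.7, 0.1, -0.4]
width: 0.0644
grasp_force: 10.8
```

```bash
python3 - <<'E'
from h import *
hang()
for x in spot_in('wrist','plate')[:1]:print(x)
E
```

```text
t 23.55 tcp [ 0.4541  0.1547 -0.0141] tilt 0.01091836095392937 stud [0.4537 0.1549 0.0289] w 0.06435893034232987 10.846440643072128 [-1.6521  0.0685 -0.4327]
plate_hole_big 0.68 [283.1, 295.4] rel angle 180.0
{'bbox': [194.0, 255.8, 366.1, 377.6], 'conf': 0.62}
```

>>> {"name": "send_rows", "arguments": {"targets": [{"slide": [0.002, 0, 0.006], "delta_rot": [0, 0, 0]}, {"slide": [0.001, 0, 0.006], "delta_rot": [0, 0, 0]}, {"slide": [0, 0, 0.005], "delta_rot": [0, 0, 0]}, {"slide": [0, 0, 0.003], "delta_rot": [0, 0, 0]}, {"slide": [0, 0, 0], "delta_rot": [0, 0, 0]}]}}

```text
t: 24.25
ee_pos: [0.4523, 0.1547, -0.0333]
eef_rot: [-0.043, 3.131, -0.009]
ft_force: [-0.1, -0.1, -0.8]
width: 0.0646
grasp_force: 10.9
```

>>> {"name": "send_rows", "arguments": {"targets": [{"slide": [0, 0, 0], "delta_rot": [0, 0, 0]}, {"slide": [0, 0, 0], "delta_rot": [0, 0, 0]}, {"slide": [0, 0, 0], "delta_rot": [0, 0, 0]}, {"slide": [0, 0, -0.03], "delta_rot": [0, 0, 0]}, {"slide": [0, 0, -0.04], "delta_rot": [0, 0, 0]}, {"slide": [0, 0, -0.04], "delta_rot": [0, 0, 0]}, {"slide": [0, 0, -0.04], "delta_rot": [0, 0, 0]}, {"slide": [-0.025, 0, -0.03], "delta_rot": [0, 0, 0]}, {"slide": [-0.025, 0, -0.03], "delta_rot": [0, 0, 0]}, {"slide": [0, 0, 0], "delta_rot": [0, 0, 0]}, {"slide": [0, 0, 0], "delta_rot": [0, 0, 0]}], "hand": 0.0854}}

```text
t: 25.35
ee_pos: [0.5004, 0.1572, 0.1783]
eef_rot: [-0.042, 3.129, -0.008]
ft_force: [0.1, -0.6, -1.0]
width: 0.0856
grasp_force: 0.0
```

```bash
python3 - <<'E'
from h import *
s=observe();print(s['t'],s['ee_pos'],s['eef_rot'])
save('wrist','w20')
for q,z in [('plate_mid',.007),('plate_studs',.007),('plate_hole_big',.014),('plate_hole_small',.014)]:
    for x in tip_of('wrist',q)[:2]: print(q,x['conf'],np.array(x['uv']),atz('wrist',x['uv'],z))
for x in spot_in('wrist','plate')[:1]:print(x)
E
```

```text
25.35 [0.5004 0.1572 0.1783] [-0.0424  3.1288 -0.0078]
plate_mid 0.59 [279.3 172.6] [0.497  0.1555 0.007 ]
plate_studs 0.9 [282.8 122.8] [0.4518 0.1574 0.007 ]
plate_hole_big 0.91 [278.  130.6] [0.4583 0.1535 0.014 ]
plate_hole_small 0.72 [276.5 207.7] [0.529 0.154 0.014]
{'bbox': [241.9, 110.8, 313.7, 233.9], 'conf': 0.8}
```

View pics/w20.png

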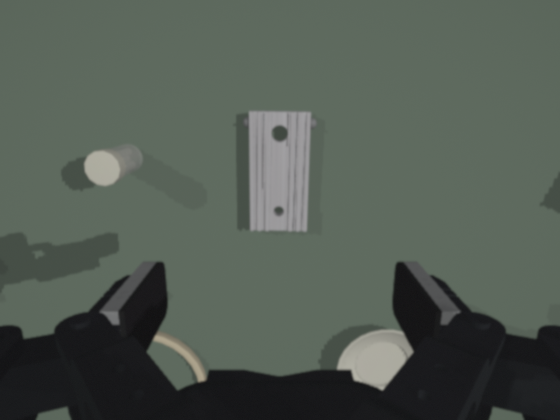

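The plate now lies flat, ribs up, with its large hole at (280,133), small hole at (278,211), and the studs on the robot side. Next I'll regrip it at mid-length by its long sides.

```bash
cat >> h.py <<'E'
def cen(g,u,v,r,thr=None):
    u,v=int(round(u)),int(round(v));p=g[v-r:v+r+1,u-r:u+r+1].astype(float)
    t=thr or (p.min()+p.max())/2; w=np.clip(t-p,0,None);y,x=np.mgrid[v-r:v+r+1,u-r:u+r+1]
    return (x*w).sum()/w.sum(),(y*w).sum()/w.sum()
E
python3 - <<'E'
from h import *
g=cv2.cvtColor(cv2.imread('pics/w20.png'),cv2.COLOR_BGR2GRAY)
u=cen(g,279.5,133,9);v=cen(g,278.5,211,7);print(u,v)
b=atz('wrist',u,.012);c=atz('wrist',v,.012);y=np.arctan2(*(c-b)[1::-1])
m=(b+c)/2;print(b,c,np.linalg.norm(b-c),y,m)
plan([m[0],m[1],.02],down(y+np.pi))
E
```

```text
(np.float64(279.60980419777434), np.float64(132.92632765178195)) (np.float64(278.3706586826347), np.float64(210.32155688622754))
[0.4612 0.1551 0.012 ] [0.5325 0.1559 0.012 ] 0.07132679793381629 0.011015319387780735 [0.4969 0.1555 0.012 ]
total slide (tool) [ 0.0036 -0.0005  0.1567] rot [-0.0061  0.0091  0.0167]
```

>>> {"name": "send_rows", "arguments": {"targets": [{"slide": [0.002, 0, 0.02], "delta_rot": [-0.006, 0.009, 0.017]}, {"slide": [0, 0, 0.03], "delta_rot": [0, 0, 0]}, {"slide": [0, 0, 0.04], "delta_rot": [0, 0, 0]}, {"slide": [0, 0, 0.04], "delta_rot": [0, 0, 0]}, {"slide": [0, 0, 0.03], "delta_rot": [0, 0, 0]}, {"slide": [0, 0, 0.02], "delta_rot": [0, 0, 0]}, {"slide": [0, 0, 0.015], "delta_rot": [0, 0, 0]}, {"slide": [0, 0, 0], "delta_rot": [0, 0, 0]}, {"slide": [0, 0, 0], "delta_rot": [0, 0, 0]}]}}

```text
t: 26.55
ee_pos: [0.4989, 0.1573, -0.017]
eef_rot: [-0.017, 3.139, 0.001]
ft_force: [0.2, 0.2, 0.2]
width: 0.0854
grasp_force: 0.0
```

```bash
python3 - <<'E'
from h import *
s=observe();w=capture('wrist')
for q in ('plate_hole_big','plate_hole_small'):
    for x in tip_of('wrist',q)[:1]: print(q,x['conf'],x['uv'],atz('wrist',x['uv'],.012))
plan([.4969,.1555,-.031],down(.011+np.pi));print(s['ee_pos'])
E
```

```text
plate_hole_big 0.73 [276.7, 176.5] [0.4618 0.1562 0.012 ]
plate_hole_small 0.94 [276.9, 326.6] [0.529  0.1568 0.012 ]
total slide (tool) [ 0.003 -0.002  0.015] rot [ 0.0012  0.0045 -0.0005]
[ 0.4989  0.1573 -0.017 ]
```

>>> {"name": "send_rows", "arguments": {"targets": [{"slide": [0.003, -0.0015, 0.005], "delta_rot": [0, 0, 0]}, {"slide": [0, 0, 0.005], "delta_rot": [0, 0, 0]}, {"slide": [0, 0, 0.004], "delta_rot": [0, 0, 0]}, {"slide": [0, 0, 0], "delta_rot": [0, 0, 0]}]}}

```text
t: 27.1
ee_pos: [0.4954, 0.1556, -0.0318]
eef_rot: [-0.016, 3.14, 0.001]
ft_force: [0.9, 0.4, -0.5]
width: 0.0856
grasp_force: 0.0
```

>>> {"name": "send_rows", "arguments": {"targets": [{"slide": [0, 0, 0], "delta_rot": [0, 0, 0]}, {"slide": [0, 0, 0], "delta_rot": [0, 0, 0]}, {"slide": [0, 0, 0], "delta_rot": [0, 0, 0]}, {"slide": [0, 0, 0], "delta_rot": [0, 0, 0]}, {"slide": [0, 0, 0], "delta_rot": [0, 0, 0]}, {"slide": [0, 0, 0], "delta_rot": [0, 0, 0]}], "hand": 0.048}}

```text
t: 27.7
ee_pos: [0.496, 0.1557, -0.0306]
eef_rot: [-0.017, 3.139, 0.001]
ft_force: [-1.1, -1.0, 5.1]
width: 0.052
grasp_force: 62.9
```

>>> {"name": "send_rows", "arguments": {"targets": [{"slide": [0, 0, -0.01], "delta_rot": [0, 0, 0]}, {"slide": [0, 0, -0.02], "delta_rot": [0, 0, 0]}, {"slide": [0, 0, -0.03], "delta_rot": [0, 0, 0]}, {"slide": [0, 0, -0.04], "delta_rot": [0, 0, 0]}, {"slide": [0, 0, -0.04], "delta_rot": [0, 0, 0]}, {"slide": [0, 0, -0.03], "delta_rot": [0, 0, 0]}, {"slide": [0, 0, 0], "delta_rot": [0, 0, 0]}, {"slide": [0, 0, 0], "delta_rot": [0, 0, 0]}]}}

```text
t: 28.5
ee_pos: [0.4955, 0.1556, 0.1395]
eef_rot: [-0.016, 3.138, 0.002]
ft_force: [-0.1, -0.9, -2.0]
width: 0.0517
grasp_force: 63.5
```

```bash
python3 - <<'E'
from h import *
s=observe();w=save('wrist','w21');R0=R.from_rotvec(s['eef_rot']);print(s['t'],s['ee_pos'],s['ft_force'],s['width'])
g=cv2.cvtColor(w,cv2.COLOR_RGB2GRAY);zt=s['ee_pos'][2]+.0306+.012
for q,r in (('plate_hole_big',20),('plate_hole_small',14)):
    for x in tip_of('wrist',q)[:1]:
        c=cen(g,*x['uv'],r)
        print(q,x['conf'],x['uv'],c,[R0.inv().apply(atz('wrist',k,zt)-s['ee_pos']) for k in(x['uv'],c)])
plan([.508,-.179,.13],down(.03+np.pi))
E
```

```text
28.5 [0.4955 0.1556 0.1395] [-0.0751 -0.9102 -2.0223] 0.05167479992083163
plate_hole_big 0.9 [279.3, 193.3] (np.float64(280.5003350224046), np.float64(198.55450395745214)) [array([ 0.0359, -0.0002, -0.0427]), array([ 0.034 ,  0.0003, -0.0427])]
plate_hole_small 0.95 [279.6, 352.0] (np.float64(278.65968045683735), np.float64(351.15557985541585)) [array([-0.0287, -0.0001, -0.0425]), array([-0.0283, -0.0005, -0.0425])]
total slide (tool) [-0.0103 -0.3344  0.0075] rot [-0.0002 -0.0005 -0.0195]
```

>>> {"name": "send_rows", "arguments": {"targets": [{"slide": [-0.0075, -0.024, -0.0114], "delta_rot": [0, 0, -0.02]}, {"slide": [-0.0075, -0.024, -0.0114], "delta_rot": [0, 0, 0]}, {"slide": [-0.0075, -0.024, -0.0114], "delta_rot": [0, 0, 0]}, {"slide": [-0.0075, -0.024, -0.0114], "delta_rot": [0, 0, 0]}, {"slide": [-0.0075, -0.024, -0.0114], "delta_rot": [0, 0, 0]}, {"slide": [-0.0075, -0.024, -0.0114], "delta_rot": [0, 0, 0]}, {"slide": [-0.0075, -0.024, -0.0114], "delta_rot": [0, 0, 0]}, {"slide": [-0.0075, -0.024, -0.0114], "delta_rot": [0, 0, 0]}, {"slide": [-0.0075, -0.024, -0.0114], "delta_rot": [0, 0, 0]}, {"slide": [-0.0075, -0.024, -0.0114], "delta_rot": [0, 0, 0]}, {"slide": [-0.0075, -0.024, -0.0114], "delta_rot": [0, 0, 0]}, {"slide": [-0.0075, -0.024, -0.0114], "delta_rot": [0, 0, 0]}, {"slide": [-0.0075, -0.024, -0.0114], "delta_rot": [0, 0, 0]}, {"slide": [-0.0075, -0.024, -0.0114], "delta_rot": [0, 0, 0]}, {"slide": [0, 0, 0], "delta_rot": [0, 0, 0]}, {"slide": [0, 0, 0], "delta_rot": [0, 0, 0]}]}}

```text
t: 30.25
ee_pos: [0.6092, -0.1773, 0.2965]
eef_rot: [0.046, -3.141, -0.003]
ft_force: [-0.7, 0.5, -1.2]
width: 0.0521
grasp_force: 63.5
```

```bash
cat > jig.py <<'E'
from h import *
import sys
s=observe();w=save('wrist',sys.argv[1]);print(s['t'],s['ee_pos'],s['eef_rot'],s['width'])
P={}
for q,z in (('jig_pin_big',.022),('jig_pin_small',.022),('clip_pivot',.038),('clip_knob',.057)):
    for x in tip_of('wrist',q)[:2]: print(q,x['conf'],np.array(x['uv']),atz('wrist',x['uv'],z))
# block outline: wood colour
hsv=cv2.cvtColor(w,cv2.COLOR_RGB2HSV)
m=((hsv[...,0]<25)&(hsv[...,1]>90)&(hsv[...,2]>60)).astype(np.uint8)
n,l,st,c=cv2.connectedComponentsWithStats(m);i=1+np.argmax(st[1:,4]);print('wood',st[i])
ys=[];
for r in range(st[i,1]+8,st[i,1]+st[i,3]-8,10):
    cs=np.where(l[r]==i)[0];a,b=atz('wrist',(cs[0]-.5,r),.022),atz('wrist',(cs[-1]+.5,r),.022);ys.append([(a[0]+b[0])/2,(a[1]+b[1])/2,abs(a[1]-b[1])])
print(np.array(ys))
r=st[i,1]; cs=np.where(l[r+1]==i)[0];print('end',atz('wrist',(cs.mean(),r-.5),.022))
E
python3 jig.py w22
```

```text
30.25 [ 0.6092 -0.1773  0.2965] [ 0.0462 -3.1407 -0.0029] 0.052144824158542914
jig_pin_big 0.85 [280.9  34.8] [ 0.472  -0.1786  0.022 ]
jig_pin_small 0.59 [283.3 103.6] [ 0.5451 -0.1735  0.022 ]
clip_pivot 0.93 [281.6 133.2] [ 0.5777 -0.1746  0.038 ]
clip_knob 0.88 [253. 153.] [ 0.5989 -0.2056  0.057 ]
wood [ 262   20   39  123 3982]
[[ 0.466  -0.179   0.0427]
 [ 0.4761 -0.1781  0.0418]
 [ 0.4863 -0.1777  0.0421]
 [ 0.4967 -0.1774  0.0424]
 [ 0.5072 -0.1771  0.0427]
 [ 0.5179 -0.1773  0.0418]
 [ 0.5287 -0.1769  0.0421]
 [ 0.5397 -0.1766  0.0424]
 [ 0.5508 -0.1762  0.0427]
 [ 0.562  -0.1759  0.0429]
 [ 0.5734 -0.1761  0.0421]]
end [ 0.4575 -0.1787  0.022 ]
```

```bash
python3 - <<'E'
from h import *
plan([.506,-.1773,.06],down(.023+np.pi))
E
```

```text
total slide (tool) [0.1035 0.002  0.2376] rot [0.0011 0.001  0.0085]
```

>>> {"name": "send_rows", "arguments": {"targets": [{"slide": [0.0104, 0.0002, 0.015], "delta_rot": [0.001, 0.001, 0.0085]}, {"slide": [0.0104, 0.0002, 0.0235], "delta_rot": [0, 0, 0]}, {"slide": [0.0104, 0.0002, 0.0235], "delta_rot": [0, 0, 0]}, {"slide": [0.0104, 0.0002, 0.0235], "delta_rot": [0, 0, 0]}, {"slide": [0.0104, 0.0002, 0.0235], "delta_rot": [0, 0, 0]}, {"slide": [0.0104, 0.0002, 0.0235], "delta_rot": [0, 0, 0]}, {"slide": [0.0104, 0.0002, 0.0235], "delta_rot": [0, 0, 0]}, {"slide": [0.0104, 0.0002, 0.0235], "delta_rot": [0, 0, 0]}, {"slide": [0.0104, 0.0002, 0.0235], "delta_rot": [0, 0, 0]}, {"slide": [0.0104, 0.0002, 0.02], "delta_rot": [0, 0, 0]}, {"slide": [0, 0, 0.014], "delta_rot": [0, 0, 0]}, {"slide": [0, 0, 0], "delta_rot": [0, 0, 0]}, {"slide": [0, 0, 0], "delta_rot": [0, 0, 0]}]}}

```text
t: 31.8
ee_pos: [0.5072, -0.1778, 0.0618]
eef_rot: [-0.035, 3.139, -0.001]
ft_force: [0.1, 1.1, -1.1]
width: 0.0519
grasp_force: 63.5
```

```bash
cat > thr.py <<'E'
from h import *
import sys
s=observe();w=save('wrist',sys.argv[1]);R0=R.from_rotvec(s['eef_rot']);print(s['t'],s['ee_pos'],s['eef_rot'])
for q,z in (('plate_hole_big',s['ee_pos'][2]+.0306),('plate_hole_small',s['ee_pos'][2]+.0306),('jig_pin_big',.022),('jig_pin_small',.022),('clip_pivot',.038),('clip_knob',.057)):
    for x in tip_of('wrist',q)[:1]: print(q,x['conf'],np.array(x['uv']),atz('wrist',x['uv'],z))
# where pin tops (.034) should appear
for p in ([.4715,-.1781],[.5435,-.1765]): print('pin top expected px',proj('wrist',[*p,.034]),'foot',proj('wrist',[*p,.022]))
E
python3 thr.py w23; python3 -c "
import cv2
g=cv2.cvtColor(cv2.imread('pics/w23.png'),cv2.COLOR_BGR2GRAY)
print(g[165:226:3,250:312:3])"
```

```text
31.8 [ 0.5072 -0.1778  0.0618] [-0.0351  3.139  -0.0012]
plate_hole_big 0.66 [280.6 189.6] [ 0.4746 -0.1781  0.0924]
plate_hole_small 0.56 [282.8 352.2] [ 0.5483 -0.1755  0.0924]
jig_pin_big 0.85 [278.8 155.1] [ 0.4707 -0.1791  0.022 ]
clip_knob 0.38 [281.5 173.2] [ 0.4737 -0.1775  0.057 ]
pin top expected px (np.float64(280.3285940544871), np.float64(161.11423258461332)) foot (np.float64(280.3223252099815), np.float64(157.83984593525508))
pin top expected px (np.float64(280.33887002968453), np.float64(283.05828040023925)) foot (np.float64(280.3326045961659), np.float64(274.00702929531167))
[[160 158 160 152 163 163 161 160 160 161 163 162 164 167 167 163 161 161
  149 141 160]
 [160 158 160 153 162 163 161 159 159 161 163 162 164 167 167 163 161 161
  148 140 161]
 [160 157 159 152 162 163 161 158 159 161 162 162 164 167 167 163 161 161
  144 139 160]
 [159 157 161 153 162 163 161 159 159 161 163 161 164 167 167 163 160 160
  144 141 160]
 [159 159 160 152 163 163 161 159 159 161 163 162 164 167 168 163 160 161
  141 143 160]
 [159 158 161 153 162 163 161 157 152 149 147 152 160 166
[... 667 characters left out ...]
1 141 124 125 126 127 130 131 133 135 137 138 138 120 102 154
  127 148 159]
 [159 153 157 148 125 124 124 128 129 131 133 134 136 136 120 101 117 158
  130 151 160]
 [159 153 160 153 135 121 119 116 121 127 129 128 121 105 101 102 145 158
  127 153 160]
 [159 156 157 153 157 126 118 116 106  94  92  92  97  99 101 132 159 157
  128 152 160]
 [159 153 160 153 161 158 130 115 110 106 105 102 101 106 140 161 159 157
  130 150 160]
 [159 152 156 153 161 162 159 148 132 124 118 121 140 159 165 162 159 156
  128 150 159]
 [159 155 159 153 161 161 159 158 158 159 160 159 163 165 165 162 159 155
  136 153 159]
 [159 156 156 152 161 161 159 158 158 159 161 160 163 165 165 161 159 154
  130 154 159]]
```

```bash
cat > rim.py <<'E'
from h import *
s=observe();w=capture('wrist');R0=R.from_rotvec(s['eef_rot']);g=cv2.cvtColor(w,cv2.COLOR_RGB2GRAY)
def rim(u,v,r):
    p=g[v-r:v+r,u-r:u+r]; m=(p<149).astype(np.uint8); n,l,st,c=cv2.connectedComponentsWithStats(m)
    i=l[r,r]; k=(l==i).astype(np.uint8); print(st[i])
    return st[i,0]+st[i,2]/2-.5+u-r, st[i,1]+st[i,3]/2-.5+v-r
H=[]
for u,v,r in((280,200,27),(280,356,20)):
    try:
        c=rim(u,v,r);h=R0.inv().apply(atz('wrist',c,s['ee_pos'][2]+.0306+.012)-s['ee_pos']);print(c,h);H.append(h)
    except Exception as e: print(e)
print('mid',sum(H)/2,'dist',np.linalg.norm(H[0]-H[1]))
E
python3 rim.py; python3 -c "
import cv2
g=cv2.cvtColor(cv2.imread('pics/w23.png'),cv2.COLOR_BGR2GRAY)
print(g[330:384:3,256:304:3])"
```

```text
[   5    7   44   41 1361]
(np.float64(279.5), np.float64(200.0)) [ 0.0321  0.0002 -0.0427]
[   0    0   40   40 1582]
(np.float64(279.5), np.float64(355.5)) [-0.0328  0.0002 -0.0425]
mid [-0.0003  0.0002 -0.0426] dist 0.06497529724982108
[[104 107 106 105 105 105 103 105 105 104 106 107 106 104 104 106]
 [103 107 105 105 104 104 104 104 106 104 106 107 106 105 104 106]
 [104 107 106 105 104 104 104 105 105 105 106 108 106 105 104 106]
 [104 107 106 105 105 104 104 105 105 104 106 108 106 105 104 106]
 [103 107 106 105 105 105 104 104 105 105 106 107 106 104 104 106]
 [101 107 106 105 105 105 104 105 105 104 105 107 106 104 104 106]
 [103 107 105 105 105 104 104 105 105 104 105 107 106 104 104 109]
 [104 106 105 104 105 105 104 105 105 104 105 111 128 135 116 142]
 [102 106 106 105 104 104 104 105 105 104 106 117 147 144 115 145]
 [102 107 105 105 104 113 120 123 132 136 140 146 148 143 115 146]
 [104 108 106 105 106 139 141 136 130 134 144 149 147 141 119 147]
 [105 121 123 126 136 134  95  92  91  91  97 135 147 142 120 146]
 [112 148 147 146 142 120  90  86  85  85  86  90 142 142 122 146]
 [115 148 147 145 133 122 109  88  87  85  84  82 123 142 126 147]
 [ 73 105 123 134 128 120 115 102  88  86  85  81 120 126 109  94]
 [ 24  24  26  35  44  64  76  86  80  66  54  44  41  33  26  26]
 [ 23  25  25  24  24  23  25  25  24  24  25  26  26  26  26  27]
 [ 24  24  24  24  22  23  24  22  24  24  23  23  24  23  22  24]]
```

```bash
python3 - <<'E'
from h import *
g=cv2.cvtColor(cv2.imread('pics/w23.png'),cv2.COLOR_BGR2GRAY)
print(g[100:166:2,[240,265,280,295]].T.tolist())
s=observe();R0=R.from_rotvec(s['eef_rot'])
for r in range(110,160,4):print(r,[R0.inv().apply(atz('wrist',(280,r),s['ee_pos'][2]+.0306+z)-s['ee_pos'])[0].round(4) for z in(0,.014)])
r=180;c=np.where(g[r]>130)[0];print(c[0],c[-1],np.diff(c).max())
E
```

```text
[[106, 107, 106, 107, 106, 107, 106, 106, 106, 107, 106, 106, 107, 106, 100, 89, 96, 97, 96, 95, 94, 96, 107, 119, 154, 162, 159, 161, 161, 159, 161, 161, 158], [106, 106, 106, 107, 106, 107, 107, 106, 106, 106, 106, 106, 106, 105, 95, 102, 122, 125, 126, 126, 126, 125, 113, 118, 156, 164, 164, 164, 164, 164, 163, 164, 163], [106, 106, 107, 106, 106, 107, 106, 106, 107, 107, 106, 107, 106, 105, 94, 107, 129, 133, 133, 133, 133, 130, 115, 120, 155, 164, 164, 164, 164, 164, 164, 163, 163], [107, 106, 106, 106, 106, 107, 107, 106, 106, 106, 106, 106, 106, 105, 97, 113, 136, 139, 139, 139, 139, 136, 117, 122, 157, 163, 163, 163, 164, 163, 163, 163, 164]]
110 [np.float64(0.0631), np.float64(0.0634)]
114 [np.float64(0.0616), np.float64(0.0621)]
118 [np.float64(0.0602), np.float64(0.0608)]
122 [np.float64(0.0588), np.float64(0.0595)]
126 [np.float64(0.0573), np.float64(0.0582)]
130 [np.float64(0.0558), np.float64(0.0568)]
134 [np.float64(0.0544), np.float64(0.0555)]
138 [np.float64(0.0529), np.float64(0.0542)]
142 [np.float64(0.0514), np.float64(0.0528)]
146 [np.float64(0.0499), np.float64(0.0515)]
150 [np.float64(0.0484), np.float64(0.0501)]
154 [np.float64(0.0469), np.float64(0.0488)]
158 [np.float64(0.0454), np.float64(0.0474)]
203 355 2
```

```bash
python3 - <<'E'
from h import *
im=cv2.imread('pics/w23.png');print(im[124:150:2,280].tolist())
for r in(127,128,129,130):print(r,atz('wrist',(280,r),.022))
s=observe();print(s['ee_pos'])
print('plate end',[atz('wrist',(280,r),s['ee_pos'][2]+.0306+z) for r,z in((147,.014),(147,.012),(144.5,0))])
E
```

```text
[[99, 111, 99], [97, 110, 99], [75, 94, 101], [75, 104, 124], [91, 126, 151], [93, 130, 154], [93, 130, 155], [93, 130, 155], [93, 130, 155], [96, 127, 149], [108, 113, 120], [121, 120, 121], [156, 154, 156]]
127 [ 0.4542 -0.1786  0.022 ]
128 [ 0.4547 -0.1786  0.022 ]
129 [ 0.4552 -0.1786  0.022 ]
130 [ 0.4558 -0.1786  0.022 ]
[ 0.5065 -0.1779  0.0618]
plate end [array([ 0.4552, -0.1786,  0.1064]), array([ 0.4555, -0.1786,  0.1044]), array([ 0.456 , -0.1785,  0.0924])]
```

```bash
python3 - <<'E'
from h import *
im=cv2.imread('pics/w23.png').astype(int)
s=observe();R0=R.from_rotvec(s['eef_rot'])
for r in(134,137,140):
    c=np.where(im[r,:,2]-im[r,:,0]>30)[0];a,b=atz('wrist',(c[0]-.5,r),.022),atz('wrist',(c[-1]+.5,r),.022);print(r,c[0],c[-1],(a+b)/2,abs(a-b)[1], 'block in tool y',R0.inv().apply((a+b)/2-s['ee_pos'])[1])
for r in(165,180,230):
    row=im[r].min(1);c=np.where(row[150:400]>125)[0]+150;a,b=[atz('wrist',(k,r),s['ee_pos'][2]+.0446) for k in(c[0]-.5,c[-1]+.5)];print(r,c[0],c[-1],(a+b)/2,abs(a-b)[1],'plate tool y',R0.inv().apply((a+b)/2-s['ee_pos'])[1])
plan([.5031,-.1776,.012],down(.022+np.pi))
E
```

```text
134 240 317 [ 0.458  -0.1794  0.022 ] 0.04349486142678696 block in tool y -0.0004176600566267116
137 240 317 [ 0.4597 -0.1793  0.022 ] 0.043585310437010444 block in tool y -0.0004196936198927819
140 240 317 [ 0.4613 -0.1793  0.022 ] 0.043676136414600886 block in tool y -0.0004217356885914789
165 202 357 [ 0.4614 -0.1786  0.1064] 0.05376480107931367 plate tool y 0.00021412426078632217
180 203 356 [ 0.4667 -0.1785  0.1064] 0.05364431999449604 plate tool y 0.00021142383580433153
230 206 353 [ 0.4851 -0.1781  0.1064] 0.053464204588368675 plate tool y 0.00020191314550021446
total slide (tool) [0.0035 0.0004 0.0498] rot [-0.0008  0.0022  0.    ]
```

>>> {"name": "send_rows", "arguments": {"targets": [{"slide": [0.004, -0.0006, 0.01], "delta_rot": [0, 0, 0]}, {"slide": [0, 0, 0.015], "delta_rot": [0, 0, 0]}, {"slide": [0, 0, 0.015], "delta_rot": [0, 0, 0]}, {"slide": [0, 0, 0.01], "delta_rot": [0, 0, 0]}, {"slide": [0, 0, 0], "delta_rot": [0, 0, 0]}, {"slide": [0, 0, 0], "delta_rot": [0, 0, 0]}]}}

```text
t: 32.8
ee_pos: [0.5021, -0.1784, 0.011]
eef_rot: [-0.035, 3.141, -0.0]
ft_force: [0.4, -0.2, -1.2]
width: 0.0522
grasp_force: 63.5
```

```bash
python3 thr.py w24; python3 - <<'E'
from h import *
im=cv2.imread('pics/w24.png').astype(int);s=observe();zb=s['ee_pos'][2]+.0306
print(im[110:160:2,280,[0,2]].tolist())
for r in range(120,156,4):print(r,atz('wrist',(280,r),.022)[0].round(4),atz('wrist',(280,r),zb+.014)[0].round(4))
g=im.mean(2).astype(int);print(g[172:230:3,250:312:3])
E
```

```text
32.8 [ 0.5021 -0.1784  0.011 ] [-0.0346  3.1407 -0.0002]
plate_hole_big 0.67 [280.9 193.2] [ 0.4712 -0.1785  0.0416]
plate_hole_small 0.92 [280.6 350.7] [ 0.543  -0.1771  0.0416]
jig_pin_big 0.94 [278.1 185.9] [ 0.4727 -0.1797  0.022 ]
pin top expected px (np.float64(281.79613096152667), np.float64(189.90533710025875)) foot (np.float64(281.68358684480904), np.float64(183.7183839101898))
pin top expected px (np.float64(281.65440459160743), np.float64(341.73324174018046)) foot (np.float64(281.56220275924403), np.float64(326.742141524946))
[[99, 99], [99, 99], [99, 99], [100, 99], [100, 99], [100, 100], [100, 100], [99, 99], [100, 99], [100, 100], [100, 100], [99, 99], [100, 99], [100, 99], [100, 100], [100, 100], [102, 101], [109, 109], [123, 123], [158, 158], [166, 166], [166, 165], [165, 165], [165, 165], [166, 166]]
120 0.444 0.4423
124 0.4456 0.4436
128 0.4473 0.4449
132 0.449 0.4463
136 0.4507 0.4476
140 0.4524 0.4489
144 0.4541 0.4503
148 0.4558 0.4516
152 0.4575 0.453
[[161 149 163 159 159 164 162 159 160 162 164 163 165 168 168 164 161 127
  156 149 162]
 [161 150 163 158 160 1
[... 968 characters left out ...]
3 155 126 122 107  86  83  83  84  86  86  88  98 101 114 142
  162 153 160]
 [160 152 162 157 138 121 120 114  95  86  86  87  90  97 101 106 137 134
  162 153 160]
 [160 152 162 157 152 137 118 116 110  92  90  92  98 100 108 149 143 145
  162 152 160]
 [160 149 162 159 154 162 144 122 113 107 105 103 106 123 157 163 143 140
  160 152 161]
 [160 149 162 157 154 163 161 157 150 142 137 144 157 166 167 163 140 146
  160 151 160]
 [160 153 163 160 154 162 161 159 159 161 163 161 164 166 166 163 139 147
  159 154 160]
 [160 152 162 156 153 162 160 159 159 160 162 161 163 166 166 162 135 146
  158 154 160]
 [160 150 162 160 153 162 161 158 159 160 162 161 163 167 166 162 139 153
  154 154 160]]
```

The big pin's top shows inside the large hole, well centred (within about 1 mm). I'll shift slightly and go down with force checks.

>>> {"name": "send_rows", "arguments": {"targets": [{"slide": [-0.0005, 0, 0.004], "delta_rot": [0, 0, 0]}, {"slide": [0, 0, 0.003], "delta_rot": [0, 0, 0]}, {"slide": [0, 0, 0.002], "delta_rot": [0, 0, 0]}, {"slide": [0, 0, 0.002], "delta_rot": [0, 0, 0]}, {"slide": [0, 0, 0], "delta_rot": [0, 0, 0]}]}}

```text
t: 33.65
ee_pos: [0.5025, -0.1783, -0.0001]
eef_rot: [-0.034, 3.141, -0.0]
ft_force: [0.3, 0.1, -1.5]
width: 0.0522
grasp_force: 63.5
```

>>> {"name": "send_rows", "arguments": {"targets": [{"slide": [0, 0, 0.002], "delta_rot": [0, 0, 0]}, {"slide": [0, 0, 0.001], "delta_rot": [0, 0, 0]}, {"slide": [0, 0, 0], "delta_rot": [0, 0, 0]}]}}

```text
t: 33.95
ee_pos: [0.5027, -0.1784, -0.0028]
eef_rot: [-0.035, 3.14, -0.0]
ft_force: [0.0, -0.1, -1.4]
width: 0.0526
grasp_force: 63.5
```

>>> {"name": "send_rows", "arguments": {"targets": [{"slide": [0, 0, 0.002], "delta_rot": [0, 0, 0]}, {"slide": [0, 0, 0.002], "delta_rot": [0, 0, 0]}, {"slide": [0, 0, 0], "delta_rot": [0, 0, 0]}]}}

```text
t: 34.25
ee_pos: [0.5026, -0.1784, -0.0069]
eef_rot: [-0.035, 3.14, -0.0]
ft_force: [0.2, -0.2, -0.7]
width: 0.0521
grasp_force: 63.5
```

>>> {"name": "send_rows", "arguments": {"targets": [{"slide": [0, 0, 0.001], "delta_rot": [0, 0, 0]}, {"slide": [0, 0, 0.001], "delta_rot": [0, 0, 0]}, {"slide": [0, 0, 0], "delta_rot": [0, 0, 0]}]}}

```text
t: 34.55
ee_pos: [0.5028, -0.1785, -0.0086]
eef_rot: [-0.034, 3.14, -0.001]
ft_force: [-0.5, 0.3, -0.6]
width: 0.052
grasp_force: 63.6
```

>>> {"name": "send_rows", "arguments": {"targets": [{"slide": [0, 0, 0.001], "delta_rot": [0, 0, 0]}, {"slide": [0, 0, 0], "delta_rot": [0, 0, 0]}, {"slide": [0, 0, 0], "delta_rot": [0, 0, 0]}]}}

```text
t: 34.85
ee_pos: [0.5028, -0.1785, -0.0087]
eef_rot: [-0.035, 3.14, -0.001]
ft_force: [-3.3, 1.0, 11.4]
width: 0.0518
grasp_force: 65.0
```

>>> {"name": "send_rows", "arguments": {"targets": [{"slide": [0, 0, 0], "delta_rot": [0, 0, 0]}, {"slide": [0, 0, 0], "delta_rot": [0, 0, 0]}, {"slide": [0, 0, 0], "delta_rot": [0, 0, 0]}, {"slide": [0, 0, 0], "delta_rot": [0, 0, 0]}, {"slide": [0, 0, -0.02], "delta_rot": [0, 0, 0]}, {"slide": [0, 0, -0.03], "delta_rot": [0, 0, 0]}, {"slide": [0, 0, -0.04], "delta_rot": [0, 0, 0]}, {"slide": [0, 0, -0.04], "delta_rot": [0, 0, 0]}, {"slide": [0, 0, -0.03], "delta_rot": [0, 0, 0]}, {"slide": [0, 0, 0], "delta_rot": [0, 0, 0]}, {"slide": [0, 0, 0], "delta_rot": [0, 0, 0]}], "hand": 0.075}}

```text
t: 35.95
ee_pos: [0.5028, -0.1785, 0.1508]
eef_rot: [-0.035, 3.139, -0.001]
ft_force: [0.4, 0.3, -0.9]
width: 0.075
grasp_force: 0.0
```

```bash
python3 - <<'E'
from h import *
s=observe();w=save('wrist','w25');print(s['t'],s['ee_pos'],s['width'],s['ft_force'])
for q,z in [('plate_hole_big',.022),('plate_hole_small',.022),('plate_studs',.029),('clip_pivot',.038),('clip_knob',.057),('jig_pin_big',.022),('jig_pin_small',.022)]:
    for x in tip_of('wrist',q)[:1]: print(q,x['conf'],np.array(x['uv']),atz('wrist',x['uv'],z))
for x in spot_in('wrist','plate')[:1]:print(x,atz('wrist',x['bbox'][:2],.036),atz('wrist',x['bbox'][2:],.036))
E
```

```text
35.95 [ 0.5028 -0.1785  0.1508] 0.074962238133572 [ 0.4022  0.2713 -0.9484]
plate_hole_big 0.65 [281.3 144.5] [ 0.4683 -0.1773  0.022 ]
plate_hole_small 0.7 [277.1 231.8] [ 0.5412 -0.1791  0.022 ]
plate_studs 0.93 [279.7 136.1] [ 0.461  -0.1786  0.029 ]
clip_pivot 0.8 [279.6 274.6] [ 0.573  -0.1764  0.038 ]
clip_knob 0.72 [240.5 311.5] [ 0.5966 -0.2069  0.057 ]
jig_pin_big 0.63 [280.1 145.9] [ 0.4699 -0.1783  0.022 ]
jig_pin_small 0.95 [280.7 231.4] [ 0.5418 -0.1763  0.022 ]
{'bbox': [237.0, 120.6, 319.2, 261.1], 'conf': 0.93} [ 0.4506 -0.211   0.036 ] [ 0.5622 -0.1443  0.036 ]
```

The plate met the block at exactly the expected height and stayed put, so it's seated. Next comes the clip.

```bash
python3 - <<'E'
from h import *
print(observe()['q'])
plan([.5977,-.2063,.09],down(np.radians(120.6)))
E
```

```text
[-0.3635  0.357   1.8727  0.0002  0.9115 -1.9564]
total slide (tool) [-0.0948 -0.0301  0.0598] rot [0.0002 0.0003 1.0587]
```

>>> {"name": "send_rows", "arguments": {"targets": [{"slide": [-0.019, -0.006, 0], "delta_rot": [0, 0, 0]}, {"slide": [-0.019, -0.006, 0], "delta_rot": [0, 0, 0]}, {"slide": [-0.019, -0.006, 0], "delta_rot": [0, 0, 0]}, {"slide": [-0.019, -0.006, 0], "delta_rot": [0, 0, 0]}, {"slide": [-0.019, -0.006, 0], "delta_rot": [0, 0, 0]}, {"slide": [0, 0, 0], "delta_rot": [0, 0, 0.106]}, {"slide": [0, 0, 0], "delta_rot": [0, 0, 0.106]}, {"slide": [0, 0, 0], "delta_rot": [0, 0, 0.106]}, {"slide": [0, 0, 0], "delta_rot": [0, 0, 0.106]}, {"slide": [0, 0, 0], "delta_rot": [0, 0, 0.106]}, {"slide": [0, 0, 0], "delta_rot": [0, 0, 0.106]}, {"slide": [0, 0, 0], "delta_rot": [0, 0, 0.106]}, {"slide": [0, 0, 0], "delta_rot": [0, 0, 0.106]}, {"slide": [0, 0, 0], "delta_rot": [0, 0, 0.106]}, {"slide": [0, 0, 0], "delta_rot": [0, 0, 0.106]}, {"slide": [0, 0, 0], "delta_rot": [0, 0, 0]}, {"slide": [0, 0, 0], "delta_rot": [0, 0, 0]}], "hand": 0.045}}

```text
t: 38.1
ee_pos: [0.5981, -0.2063, 0.1503]
eef_rot: [1.554, 2.729, 0.0]
ft_force: [-0.1, 0.6, 0.5]
width: 0.0446
grasp_force: 0.0
```

```bash
python3 - <<'E'
from h import *
s=observe();w=save('wrist','w26');print(s['t'],s['ee_pos'],s['width'],s['q'])
R0=R.from_rotvec(s['eef_rot'])
for q,z in [('clip_pivot',.038),('clip_knob',.057)]:
    for x in tip_of('wrist',q)[:2]: p=atz('wrist',x['uv'],z);print(q,x['conf'],np.array(x['uv']),p,'tool',R0.inv().apply(p-s['ee_pos']))
plan([.5977,-.2063,.026],down(np.radians(120.6)))
E
```

```text
38.1 [ 0.5981 -0.2063  0.1503] 0.04462457131013794 [-0.351   0.491   1.649   0.0001  1.0005 -0.8866]
clip_pivot 0.67 [277.8 141.4] [ 0.5783 -0.1746  0.038 ] tool [ 0.0374 -0.0009  0.1122]
clip_knob 0.68 [277.1 196.4] [ 0.5972 -0.2074  0.057 ] tool [-0.0005 -0.0015  0.0933]
total slide (tool) [ 0.0003 -0.0005  0.1244] rot [0.0009 0.001  0.0003]
```

>>> {"name": "send_rows", "arguments": {"targets": [{"slide": [0, -0.001, 0.02], "delta_rot": [0, 0, 0]}, {"slide": [0, 0, 0.03], "delta_rot": [0, 0, 0]}, {"slide": [0, 0, 0.03], "delta_rot": [0, 0, 0]}, {"slide": [0, 0, 0.025], "delta_rot": [0, 0, 0]}, {"slide": [0, 0, 0.019], "delta_rot": [0, 0, 0]}, {"slide": [0, 0, 0], "delta_rot": [0, 0, 0]}]}}

```text
t: 38.85
ee_pos: [0.5953, -0.2061, 0.0237]
eef_rot: [-1.555, -2.725, 0.001]
ft_force: [-0.1, -0.1, 0.2]
width: 0.0449
grasp_force: 0.0
```

>>> {"name": "send_rows", "arguments": {"targets": [{"slide": [0, 0, 0], "delta_rot": [0, 0, 0]}, {"slide": [0, 0, 0], "delta_rot": [0, 0, 0]}, {"slide": [0, 0, 0], "delta_rot": [0, 0, 0]}, {"slide": [0, 0, 0], "delta_rot": [0, 0, 0]}], "hand": 0.011}}

```text
t: 39.25
ee_pos: [0.5982, -0.2071, 0.0276]
eef_rot: [1.557, 2.725, 0.001]
ft_force: [-0.1, 0.0, -1.1]
width: 0.0115
grasp_force: 0.1
```

>>> {"name": "send_rows", "arguments": {"targets": [{"slide": [0.0001, -0.0029, 0], "delta_rot": [0, 0, 0.08]}, {"slide": [0.0001, -0.0029, 0], "delta_rot": [0, 0, 0.08]}, {"slide": [0.0001, -0.0029, 0], "delta_rot": [0, 0, 0.08]}, {"slide": [0.0001, -0.0029, 0], "delta_rot": [0, 0, 0.08]}, {"slide": [0.0001, -0.0029, 0], "delta_rot": [0, 0, 0.08]}, {"slide": [0.0001, -0.0029, 0], "delta_rot": [0, 0, 0.08]}, {"slide": [0.0001, -0.0029, 0], "delta_rot": [0, 0, 0.08]}, {"slide": [0.0001, -0.0029, 0], "delta_rot": [0, 0, 0.08]}, {"slide": [0.0001, -0.0029, 0], "delta_rot": [0, 0, 0.08]}, {"slide": [0.0001, -0.0029, 0], "delta_rot": [0, 0, 0.08]}, {"slide": [0, 0, 0], "delta_rot": [0, 0, 0]}], "hand": 0.0105}}

```text
t: 40.35
ee_pos: [0.5701, -0.2113, 0.0275]
eef_rot: [2.496, 1.903, 0.003]
ft_force: [-0.1, -3.0, 3.8]
width: 0.0103
grasp_force: 4.6
```

```bash
python3 - <<'E'
from h import *
s=observe();w=save('wrist','w27');print(s['t'],s['ee_pos'],s['width'],s['grasp_force'],s['ft_force'])
R0=R.from_rotvec(s['eef_rot'])
for q,z in [('clip_pivot',.038),('clip_knob',.057)]:
    for x in tip_of('wrist',q)[:1]: p=atz('wrist',x['uv'],z);print(q,x['conf'],np.array(x['uv']),p,'tool',R0.inv().apply(p-s['ee_pos']))
E
```

```text
40.35 [ 0.5701 -0.2113  0.0275] 0.01031076911868588 4.552817121148109 [-0.1034 -3.0414  3.7609]
clip_pivot 0.98 [276.3 170.1] [ 0.5788 -0.1746  0.038 ] tool [ 0.0376 -0.0013 -0.0105]
clip_knob 0.59 [279.  270.3] [ 0.5697 -0.2123  0.057 ] tool [-0.0011  0.     -0.0295]
```

>>> {"name": "send_rows", "arguments": {"targets": [{"slide": [0.0001, -0.0029, -0.001], "delta_rot": [0, 0, 0.08]}, {"slide": [0.0001, -0.0029, 0], "delta_rot": [0, 0, 0.08]}, {"slide": [0.0001, -0.0029, 0], "delta_rot": [0, 0, 0.08]}, {"slide": [0.0001, -0.0029, 0], "delta_rot": [0, 0, 0.08]}, {"slide": [0.0001, -0.0029, 0], "delta_rot": [0, 0, 0.08]}, {"slide": [0.0001, -0.0029, 0], "delta_rot": [0, 0, 0.08]}, {"slide": [0.0001, -0.0029, 0], "delta_rot": [0, 0, 0.08]}, {"slide": [0.0001, -0.0029, 0], "delta_rot": [0, 0, 0.08]}, {"slide": [0.0001, -0.0029, 0], "delta_rot": [0, 0, 0.08]}, {"slide": [0.0001, -0.0029, 0], "delta_rot": [0, 0, 0.08]}, {"slide": [0.0001, -0.0029, 0], "delta_rot": [0, 0, 0.08]}, {"slide": [0.0001, -0.0029, 0], "delta_rot": [0, 0, 0.08]}, {"slide": [0.0001, -0.0029, 0], "delta_rot": [0, 0, 0.08]}, {"slide": [0, 0, 0], "delta_rot": [0, 0, 0]}]}}

```text
t: 41.9
ee_pos: [0.5442, -0.1851, 0.0276]
eef_rot: [3.114, 0.414, 0.003]
ft_force: [0.1, -0.0, 1.0]
width: 0.0104
grasp_force: 4.5
```

```bash
python3 - <<'E'
from h import *
s=observe();w=save('wrist','w28');print(s['t'],s['ee_pos'],s['width'],s['grasp_force'],s['ft_force'],s['q'])
R0=R.from_rotvec(s['eef_rot'])
for q,z in [('clip_pivot',.038),('clip_knob',.057)]:
    for x in tip_of('wrist',q)[:1]: p=atz('wrist',x['uv'],z);print(q,x['conf'],np.array(x['uv']),p,'tool',R0.inv().apply(p-s['ee_pos']))
E
```

```text
41.9 [ 0.5442 -0.1851  0.0276] 0.010408311636034614 4.471894204616547 [ 0.1456 -0.0499  0.9605] [-0.3488  0.5975  1.8341  0.0004  0.7081  0.9571]
clip_pivot 0.74 [280.7 168.7] [ 0.5811 -0.1755  0.038 ] tool [ 0.0382  0.0004 -0.0104]
clip_knob 0.57 [279.7 267. ] [ 0.5444 -0.185   0.057 ] tool [ 0.0003  0.     -0.0294]
```

>>> {"name": "send_rows", "arguments": {"targets": [{"slide": [0.0001, -0.0029, 0], "delta_rot": [0, 0, 0.08]}, {"slide": [0.0001, -0.0029, 0], "delta_rot": [0, 0, 0.08]}, {"slide": [0.0001, -0.0025, 0], "delta_rot": [0, 0, 0.07]}, {"slide": [0, -0.001, 0], "delta_rot": [0, 0, 0]}, {"slide": [0, 0, 0], "delta_rot": [0, 0, 0]}, {"slide": [0, 0, 0], "delta_rot": [0, 0, 0]}]}}

```text
t: 42.65
ee_pos: [0.5431, -0.1771, 0.0276]
eef_rot: [3.139, 0.058, 0.004]
ft_force: [0.7, -4.9, 1.5]
width: 0.0102
grasp_force: 4.6
```

>>> {"name": "send_rows", "arguments": {"targets": [{"slide": [0, 0, 0], "delta_rot": [0, 0, 0]}, {"slide": [0, 0, 0], "delta_rot": [0, 0, 0]}, {"slide": [0, 0, 0], "delta_rot": [0, 0, 0]}, {"slide": [0, 0, -0.02], "delta_rot": [0, 0, 0]}, {"slide": [0, 0, -0.03], "delta_rot": [0, 0, 0]}, {"slide": [0, 0, -0.04], "delta_rot": [0, 0, 0]}, {"slide": [0, 0, -0.04], "delta_rot": [0, 0, 0]}, {"slide": [0, 0, -0.03], "delta_rot": [0, 0, 0]}, {"slide": [0, 0, 0], "delta_rot": [0, 0, 0]}, {"slide": [0, 0, 0], "delta_rot": [0, 0, 0]}], "hand": 0.035}}

```text
t: 43.65
ee_pos: [0.5425, -0.176, 0.1878]
eef_rot: [3.14, 0.054, 0.004]
ft_force: [-0.4, -0.5, -1.0]
width: 0.0351
grasp_force: 0.0
```

```bash
python3 - <<'E'
from h import *
s=observe();w=save('wrist','w29');print(s['t'],s['ee_pos'],s['width'],s['ft_force'])
for q,z in [('clip_pivot',.038),('clip_knob',.057),('plate_hole_big',.022),('plate_studs',.029)]:
    for x in tip_of('wrist',q)[:1]: print(q,x['conf'],np.array(x['uv']),atz('wrist',x['uv'],z))
for x in spot_in('wrist','plate')[:1]:print(x,atz('wrist',x['bbox'][:2],.036),atz('wrist',x['bbox'][2:],.036))
E
```

```text
43.65 [ 0.5425 -0.176   0.1878] 0.03507640097443927 [-0.4056 -0.5358 -0.9523]
clip_pivot 0.83 [281.7 136.2] [ 0.5799 -0.1759  0.038 ]
clip_knob 0.63 [280.9 185.7] [ 0.5414 -0.1765  0.057 ]
plate_hole_big 0.62 [280.  249.3] [ 0.4716 -0.1782  0.022 ]
plate_studs 0.59 [282.7 262.8] [ 0.4609 -0.1812  0.029 ]
{'bbox': [245.2, 156.5, 315.9, 273.8], 'conf': 0.91} [ 0.5618 -0.1454  0.036 ] [ 0.4541 -0.2126  0.036 ]
```

The clip is closed, with the knob in line with the block, and the plate is in place. The gripper is clear of both.

```bash
python3 -c "
from cell import hand_in
print(hand_in())"
```

```text
the job is handed in; nothing more can be done
None
```

I turned the plate over, seated it ribbed side up on both pins and swung the clip fully closed. I handed the job in at about 44 s; no verdict came back, but my last measurements agree with a finished job.

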